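Unstack the gift boxes into their fitted trays

ROBOT

A 7-joint arm with a two-finger parallel gripper is mounted at the origin on the work surface. World frame = base frame: x ahead of the robot, y to its left, z up, the work surface at z = 0. Lengths are in mm, angles in rad, forces in N, time in s.
With the tool pointing down it reaches from about 400 to 925 mm from the base axis. Payload 5.6 kg.
Tool frame: the origin (TCP) lies midway between the tips of the shut fingers; the grasp point (between the pads) lies 19 mm behind it; z points along the fingers, y is the direction in which the jaws open and shut (so a half turn about z gives the same grasp; the last joint's range is limited). The gripper opens to 85 mm and grips with 20 to 120 N. Pads are 22 mm wide; open, the fingers measure 114 mm over their backs; the gripper's body (76 mm by 85 mm) begins 54 mm behind the grasp point. The pads swing forward as they close: fully open they stand 13 mm farther back than shut.
Start: joints at [1.287, 0.468, -0.012, 1.603, 0.006, 1.071, -0.056], TCP at [154.969, -631.263, 231.29] pointing down, gripper open.
Joint ranges: [-2.53, 2.53], [-0.31, 2.02], [-1.57, 1.55], [0.28, 2.44], [-1.29, 4.43], [0.15, 1.84], [-2.92, 2.92]. Speed limits (rad/s): [2.57, 2.57, 3.14, 3.14, 3.14, 3.14, 3.14].

INTERFACE

Orientations are given as a unit quaternion [x, y, z, w].
In Python, from rig import sense, camera, sign_off gives the robot as it stands. The module is installed in compiled form; this text tells all that it offers.
- The arm moves only by the tool send_rows, never from a script. Its argument "steps" is a list of rows, each a list of 5 numbers: the opening, from 0 (shut) to 1 (fully open), then the shift along the tool's x, y, z in units of 25 mm (1.0 is 25 mm), then the turn about the tool's z in units of 6 degrees (1.0 is 6 degrees). In form: [[hand, x, y, z, roll], ...]. A call has 1 to 20 rows; each row shifts and turns the pose as measured when the row begins, along the tool's axes as they then stand; what a row does not reach is not made up. A row lasts 1/10 s, in which the tool goes at most 50 mm and 8.59 degrees, less where a joint would pass 70% of its speed; a pose out of reach is approached as far as the arm can. A call is refused whole if a number of a shift passes 1 or a number of a turn 1, either way. A call with a gripper value outside its range is refused whole. The fingers move at their own pace and stop on an object; "squeeze" is the grip in N (left out, the last holds). Time passes only in rows, so rows that do not move let the fingers close. It gives the time, the measured TCP pose, the force and the opening at its end, in the units of the state.
- sense(): the state, without advancing time (a new reading comes with each control period).
- camera(name): name is "side" or "top"; returns a dict with "pixels" (480x640x3 uint8, blue, green, red), "z_map" (480x640 float32, mm along the optical axis (not along the pixel's ray), 0 where there is no reading), "fov_y" (degrees; the focal length in pixels is half the picture's height over the tangent of half this angle, whatever the lens; pixels are square), "cx", "cy" (the principal point, pixels), "R" (3x3) and "t" (3): a world point X has camera coordinates R X + t. Camera axes: x right, y down, z forward; pixel columns grow to the right and rows downward; lengths in mm; the calibration is good to about 2 mm. A picture is of the moment at which its call begins.
- sign_off(): hands the job in, once; it reports no verdict.
The state is a dict: "clock": time; "qpos": joint angles; "joint_velocities": joint speeds; "tau": joint torques, N m; "ee_pos": TCP position; "eef_rot": TCP orientation; "force": force on the tool from outside, world axes, zero at the start; "torque": the same for the moment, N m; "width": finger opening in mm.
Only numpy, scipy, OpenCV 4.12 (cv2) and the standard library are available. Lean on these libraries where they do the work, as an engineer would, in place of code of your own. Each camera call takes 0.05 s, during which the arm holds its last target.

TASK

Take the stack of finished gift boxes on the cutting bench apart and set each of the four boxes (three are in the stack, one stands alone) upright and flat on the floor of the tray of its own shape: the long, the square, the hexagonal and the round one. Set them down rather than dropping them, never tip one over, let go of everything, and leave the glue jar and the brass press weight standing where they are.

Things in the scene. Friction and masses are not known exactly. Their poses are not given: they have to be found in the camera images.
- long_box_c (a point): The long gift box: oblong, 62 mm along its own x, 130 mm along its own y, 40 mm high, 0.14 to 0.28 kg. Dark brown leatherette with a tan line round the lid and across the sides; loose, rigid, closed, lid does not come off. The point is the centre of the box, half-way up; z is up. It stands on the bench; either it or the square box carries the hexagonal box.
- square_box_c (a point): The square gift box: 66 x 66 mm, sides along its own x and y, 40 mm high, 0.10 to 0.21 kg. Dark brown leatherette with a tan line round the lid and across the sides; loose, rigid, closed, lid does not come off. The point is the centre of the box, half-way up; z is up. It stands on the bench; either it or the long box carries the hexagonal box.
- hex_box_c (a point): The hexagonal gift box: 52 mm across flats (60 mm across corners), 36 mm high, two of its flats face its own +x and -x, 0.06 to 0.13 kg. Dark brown leatherette with a tan line round the lid and across the sides; loose, rigid, closed, lid does not come off. The point is the centre of the box, half-way up; z is up. At the start it stands in the middle of the long or the square box and carries the round box.
- round_box_c (a point): The round gift box: 38 mm diameter, 34 mm high, 0.035 to 0.07 kg. Dark brown leatherette with a tan line round the lid and across the sides; loose, rigid, closed, lid does not come off. The point is the centre of the box, half-way up; z is up. At the start it is the top of the stack, on the hexagonal box.
- long_tray: Tray for the long box: oblong recess 80 mm along its own x by 148 mm along its own y (outside 88 x 156 mm). Dark brown with a pale lining; fixed to the bench. Floor 3 mm thick, rim 8 mm above the bench (5 mm above the tray's floor), walls 4 mm. Origin: centre of the underside, on the bench; z is up.
- square_tray: Tray for the square box: square recess 84 x 84 mm (outside 92 x 92 mm), sides along its own x and y. Dark brown with a pale lining; fixed to the bench. Floor 3 mm thick, rim 8 mm above the bench (5 mm above the tray's floor), walls 4 mm. Origin: centre of the underside, on the bench; z is up.
- hex_tray: Tray for the hexagonal box: hexagonal recess 70 mm across flats (outside 78 mm), two flats face its own +x and -x. Dark brown with a pale lining; fixed to the bench. Floor 3 mm thick, rim 8 mm above the bench (5 mm above the tray's floor), walls 4 mm. Origin: centre of the underside, on the bench; z is up.
- round_tray: Tray for the round box: round recess 56 mm diameter (outside 64 mm). Dark brown with a pale lining; fixed to the bench. Floor 3 mm thick, rim 8 mm above the bench (5 mm above the tray's floor), walls 4 mm. Origin: centre of the underside, on the bench; z is up.
- glue_jar_c (a point): Bystander: white round glue jar with a lid, 52 mm diameter, 62 mm high, loose, upright on the bench. The point is its centre, half-way up.
- weight_c (a point): Bystander: brass press weight, 52 mm diameter foot with a small knob on top, 58 mm high, 0.6 kg, loose, upright on the bench. The point is on its axis, half-way up.
Mind the look-alikes: they are no part of the job. What is shaped like the hex_tray but purple is not meant. What is shaped like the part that bears long_box_c but orange is not meant.

How it is judged:
By the outcome, as a careful person would: the job done as asked, in the order asked, and still so for the second after the job is handed in, with the robot touching nothing.
It also fails if it takes over 128 s, if anything falls off the work surface, if the arm or the gripper's body presses on something with over 40 N, if the wrist force passes 120 N, or if a joint passes its speed limit or range.

## Working session

There is one attempt and no reset: what is moved stays moved. The work goes in short steps, Python scripts to look and compute and a tool call to move; the robot and the scene stay as the last step left them, time stands still between calls to the robot, and variables do not carry over. Pictures are saved under pics/ and viewed, and the job is handed in when it is done.

Besides the shell and the picture viewer there is one more tool, called after "Call:" as name([rows], argument=value, ...), one row to a line, values as JSON. send_rows: Moves the arm, as the interface text tells. Its arguments: {"type":"object","properties":{"steps":{"type":"array"},"squeeze":{"type":"number"}},"required":["steps"]}

```bash
mkdir -p pics
cat > h.py <<'E'
import numpy as np,cv2
from rig import sense,camera,sign_off
def snap(n,f):
    c=camera(n); cv2.imwrite(f'pics/{f}.png',c['pixels']); np.savez(f'pics/{f}.npz',**{k:np.array(v) for k,v in c.items()}); return c
def load(f): return dict(np.load(f'pics/{f}.npz'))
def K(c): return 240/np.tan(np.radians(float(c['fov_y']))/2)
def ray(c,uv,z):
    uv=np.atleast_2d(np.asarray(uv,float)); f=K(c)
    d=np.c_[(uv[:,0]-c['cx'])/f,(uv[:,1]-c['cy'])/f,np.ones(len(uv))]@c['R']
    o=-np.asarray(c['R']).T@c['t']; return o+d*((z-o[2])/d[:,2])[:,None]
def cloud(c):
    v,u=np.mgrid[:480,:640]; Z=c['z_map']; f=K(c)
    P=np.stack([(u-c['cx'])/f*Z,(v-c['cy'])/f*Z,Z],-1)
    W=(P-c['t'])@c['R']; W[Z<=0]=np.nan; return W
E
python3 - <<'E'
from h import *
for n in('top','side'):
    c=snap(n,n+'0'); print(n,c['fov_y'],c['cx'],c['cy'],-c['R'].T@c['t'],c['R'].round(2).tolist())
s=sense()
for k in s: print(k,s[k])
E
```

```text
top 48.666802927386094 318.5723287186465 240.2264007630186 [ 377.95880159    5.91449639 1149.8436881 ] [[-0.0, -1.0, 0.0], [-1.0, 0.0, -0.06], [0.06, -0.0, -1.0]]
side 45.05531594504754 329.3382349315252 255.24875022509858 [294.76431878 825.5462926  868.6347432 ] [[-0.98, -0.18, -0.02], [-0.1, 0.67, -0.74], [0.14, -0.72, -0.68]]
clock 0.1
qpos [ 1.28697644  0.46832624 -0.01158327  1.60357923  0.00599026  1.07138756
 -0.05631243]
joint_velocities [ 0.00046115 -0.00231356 -0.00207401 -0.00162167 -0.00076832 -0.00173023
 -0.00059701]
tau [ 4.86315075e-04 -5.33522666e+01  2.09261564e-02 -2.51968539e+01
  1.14171510e-02  4.33088135e-03 -1.05775271e-05]
ee_pos [ 154.82487762 -630.75070819  230.38973018]
eef_rot [ 9.92765063e-01  1.20070130e-01 -1.58860336e-04 -8.17745301e-04]
force [-0.83312921 -0.21243055 -0.90201011]
torque [0.01182814 0.00683599 0.03296372]
width 85.13387441724144
```

View pics/top0.png

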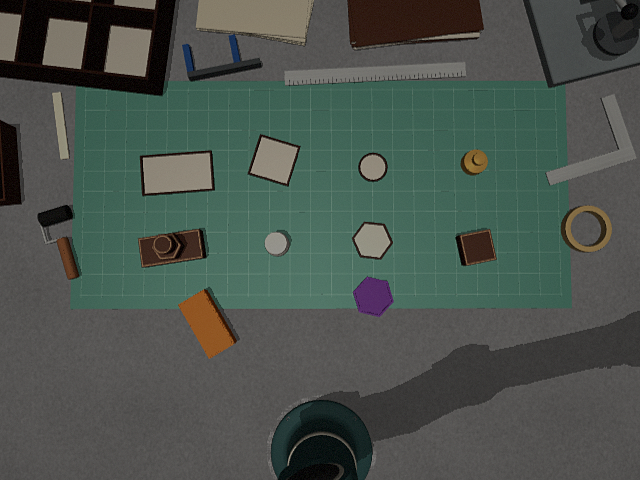

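View pics/side0.png

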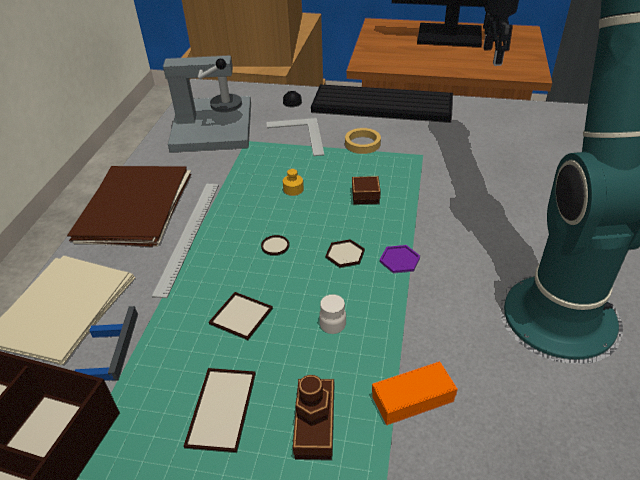

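The top view shows the long box carrying the hexagonal and round boxes at about (165,245), and the square box alone at (477,247). The trays are long (177,173), square (274,160), round (373,167) and hex (372,240). The jar is at (277,243) and the weight at (475,161). The purple hexagon (373,296) and the orange block (208,323) are decoys.

```bash
cat >> h.py <<'E'
def trays(c):
    hsv=cv2.cvtColor(c['pixels'],cv2.COLOR_BGR2HSV)
    m=((hsv[...,2]>140)&(hsv[...,1]<60)).astype(np.uint8)
    cs,_=cv2.findContours(m,cv2.RETR_EXTERNAL,cv2.CHAIN_APPROX_NONE)
    out=[]
    for k in cs:
        if cv2.contourArea(k)<200: continue
        P=ray(c,k[:,0,:],3.)[:,:2].astype(np.float32)
        r=cv2.minAreaRect(P); M=cv2.moments(P.reshape(-1,1,2)); ce=(M['m10']/M['m00'],M['m01']/M['m00'])
        ap=cv2.approxPolyDP(P.reshape(-1,1,2),6,True)[:,0]
        if not(450<ce[0]<800 and abs(ce[1])<450): continue
        out.append((cv2.boundingRect(k),np.round(ce,1),np.round(r[1],1),round(r[2],1),ap.round(0).tolist()))
    return out
E
python3 - <<'E'
from h import *
for n in('top0','side0'):
    c=load(n); print(n)
    for t in trays(c): print(*t)
c=load('top0');W=cloud(c)
for name,(u0,v0,u1,v1),zs in [('stack',(130,222,215,272),[(100,120),(65,85),(30,50)]),('sq',(450,222,505,272),[(30,50)]),('jar',(258,225,298,262),[(52,72)]),('weight',(455,142,495,182),[(5,70)])]:
    w=W[v0:v1,u0:u1]; 
    for a,b in zs:
        q=w[(w[...,2]>a)&(w[...,2]<b)]
        r=cv2.minAreaRect(q[:,:2].astype(np.float32)); print(name,a,len(q),'medz',np.median(q[:,2]).round(1),'mean',q.mean(0).round(1),np.round(r[0],1),np.round(r[1],1),round(r[2],1), cv2.minEnclosingCircle(q[:,:2].astype(np.float32)))
w=W[100:120,300:400]; print('bench z',np.nanmedian(w[...,2]),np.nanstd(w[...,2]))
c=cv2.imread('pics/top0.png')[130:280,130:220]; cv2.imwrite('pics/crop0.png',cv2.resize(c,None,fx=4,fy=4,interpolation=cv2.INTER_CUBIC))
c=cv2.imread('pics/side0.png')[360:480,180:380]; cv2.imwrite('pics/crop1.png',cv2.resize(c,None,fx=4,fy=4,interpolation=cv2.INTER_CUBIC))
E
```

```text
top0
(361, 155, 24, 24) [ 607.4 -113.9] [50.2 50.8] 89.6 [[631.0, -124.0], [631.0, -104.0], [616.0, -89.0], [598.0, -89.0], [583.0, -104.0], [585.0, -128.0], [600.0, -139.0]]
(143, 154, 69, 39) [595.2 313. ] [ 77.1 145.1] 4.4 [[636.0, 245.0], [627.0, 387.0], [553.0, 381.0], [563.0, 238.0]]
(251, 138, 46, 45) [622.7 101.9] [81.2 81.1] 72.9 [[671.0, 128.0], [596.0, 151.0], [574.0, 75.0], [649.0, 53.0]]
side0
(188, 372, 64, 76) [594.4 313. ] [ 78.2 144.9] 4.2 [[638.0, 245.0], [628.0, 386.0], [551.0, 381.0], [562.0, 239.0]]
(213, 296, 56, 40) [622.7 101.7] [80.4 81.2] 72.8 [[649.0, 54.0], [672.0, 127.0], [595.0, 150.0], [573.0, 76.0]]
(263, 238, 24, 14) [ 606.8 -114.2] [52.4 44.4] 8.8 [[621.0, -135.0], [632.0, -123.0], [628.0, -99.0], [616.0, -91.0], [592.0, -94.0], [580.0, -113.0], [584.0, -127.0], [600.0, -138.0]]
stack 100 311 medz 110.3 mean [433.2 310.3 110. ] [433.4 311. ] [36.9 38. ] 41.1 ((433.0272216796875, 311.4663391113281), 19.825302124023438)
stack 65 266 medz 76.2 mean [426.1 304.9  75.7] [430.6 313.3] [57.3 52.7] 35.5 ((430.9189758300781, 313.15130615234375), 29.30474090576172)
stack 30 1226 medz 40.2 mean [427.1 310.4  40.2] [429.3 314.8] [ 62.5 131.2] 8.7 ((430.02020263671875, 314.63916015625), 70.90699768066406)
sq 30 1021 medz 40.0 mean [ 429.3 -327.7   39.9] [ 429.6 -328.8] [66.1 67.8] 11.2 ((429.90771484375, -328.8928527832031), 45.86581039428711)
jar 52 397 medz 62.3 mean [437.7  92.7  62.3] [437.6  92.9] [44.8 45. ] 27.6 ((437.79766845703125, 93.22205352783203), 23.04710578918457)
weight 5 569 medz 31.8 mean [ 610.8 -326.5   33.6] [ 618.4 -335.2] [84.7 86. ] 89.9 ((616.4425659179688, -334.8456115722656), 57.333011627197266)
bench z 1.120200282978696 2.2238141568534555
```

```bash
ls pics
```

```text
crop0.png
crop1.png
side0.npz
side0.png
top0.npz
top0.png
```

View pics/crop0.png

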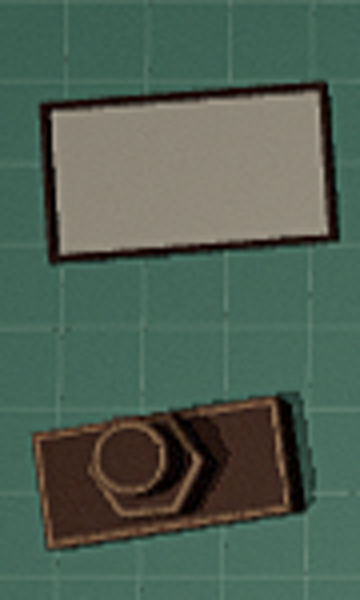

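View pics/crop1.png

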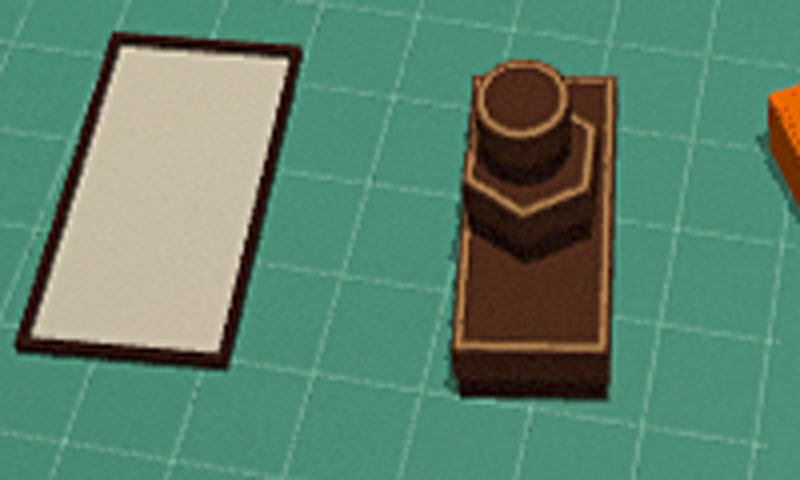

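Run:
```python
from h import *
# hex tray + purple excluded
for n in('top0','side0'):
    c=load(n);hsv=cv2.cvtColor(c['pixels'],cv2.COLOR_BGR2HSV)
    m=((hsv[...,2]>140)&(hsv[...,1]<60)).astype(np.uint8)
    cs,_=cv2.findContours(m,cv2.RETR_EXTERNAL,cv2.CHAIN_APPROX_NONE)
    for k in cs:
        if cv2.contourArea(k)<200: continue
        P=ray(c,k[:,0,:],3.)[:,:2].astype(np.float32); M=cv2.moments(P.reshape(-1,1,2)); ce=np.array((M['m10']/M['m00'],M['m01']/M['m00']))
        if abs(ce[0]-450)<30 and abs(ce[1]+112)<30:
            d=P-ce; z=((d[:,0]+1j*d[:,1])**6/np.abs(d[:,0]+1j*d[:,1])**5).mean()
            r=cv2.minAreaRect(P);print(n,'hextray',ce,r,'corner dir',np.degrees(np.angle(z))/6,cv2.approxPolyDP(P.reshape(-1,1,2),6,True)[:,0].round().tolist())
# tan line points at z=76
for n,(u0,v0,u1,v1) in(('top0',(130,222,215,272)),('side0',(285,365,345,470))):
    c=load(n);hsv=cv2.cvtColor(c['pixels'],cv2.COLOR_BGR2HSV);W=cloud(c)
    m=np.zeros((480,640),bool);m[v0:v1,u0:u1]=True
    bgr=c['pixels'].astype(int)
    tan=m&(hsv[...,0]<25)&(hsv[...,2]>85)
    print(n,tan.sum())
    for zt,a,b in((110,100,120),(76,66,84),(40,32,50)):
        s=tan&(W[...,2]>a)&(W[...,2]<b); v,u=np.nonzero(s)
        if len(u)<10: continue
        P=ray(c,np.c_[u,v],float(zt))[:,:2].astype(np.float32); r=cv2.minAreaRect(P)
        print(zt,len(u),np.round(r[0],1),np.round(r[1],1),round(r[2],1),cv2.minEnclosingCircle(P))
        if zt==76:
            d=P-np.array(r[0]);R=np.hypot(*d.T);th=np.degrees(np.arctan2(d[:,1],d[:,0]))
            o=np.argsort(th);print([(int(th[i]),int(R[i])) for i in o])
```

```text
top0 hextray [ 446.66290252 -111.33299635] ((446.5313720703125, -111.72419738769531), (74.33748626708984, 67.313232421875), 82.7602310180664) corner dir 23.416500637535776 [[482.0, -97.0], [445.0, -75.0], [417.0, -88.0], [413.0, -127.0], [441.0, -148.0], [478.0, -134.0]]
side0 hextray [ 445.83327162 -111.74890922] ((446.4291076660156, -111.69400787353516), (74.86397552490234, 63.882389068603516), 25.138843536376953) corner dir 24.484820814576096 [[442.0, -148.0], [478.0, -129.0], [481.0, -98.0], [453.0, -77.0], [414.0, -92.0], [412.0, -126.0]]
top0 362
110 80 [434.6 312.2] [33.5 33.4] 89.9 ((433.4675598144531, 312.2822265625), 18.421775817871094)
76 63 [424.3 310.3] [37.9 52. ] 27.8 ((431.3495788574219, 314.060302734375), 27.552431106567383)
[(-173, 15), (-166, 15), (-159, 16), (-153, 17), (-149, 15), (-147, 18), (-142, 19), (-138, 17), (-133, 19), (-133, 16), (-129, 17), (-123, 16), (-120, 18), (-114, 17), (-108, 16), (-106, 18), (-101, 15), (-99, 17), (-93, 17), (-93, 19), (-87, 19), (-86, 17), (-82, 21), (-81, 19), (-76, 22), (-75, 20), (-73, 24), (-71, 22), (-68, 25), (-67, 23), 
[... 1818 characters left out ...]
 11), (91, 20), (92, 22), (94, 18), (95, 20), (95, 22), (99, 18), (99, 20), (100, 22), (104, 20), (104, 18), (104, 17), (108, 20), (109, 19), (110, 17), (113, 19), (115, 17), (116, 15), (118, 19), (119, 18), (121, 16), (122, 20), (124, 18), (126, 17), (128, 19), (131, 17), (132, 20), (134, 16), (135, 18), (138, 17), (139, 19), (142, 20), (142, 18), (145, 21), (145, 19), (146, 16), (149, 20), (150, 18), (151, 21), (152, 19), (154, 23), (155, 20), (157, 22), (159, 23), (161, 24), (162, 21), (163, 22), (165, 23), (168, 21), (169, 23), (172, 21), (173, 22), (174, 24), (177, 20), (178, 22), (179, 23)]
40 378 [429. 317.] [ 60.6 127.6] 8.7 ((428.4987487792969, 316.8006591796875), 70.08788299560547)
```

Call:
send_rows([
  [1, 0, 0, 0, -1],
  [1, 0, 0, 0, -1],
  [1, 0, 0, 0, -1],
  [1, 0, 0, 0, -1],
  [1, 0, 0, 0, -1],
  [1, 0, 0, 0, -1],
  [1, 0, 0, 0, -1],
  [1, 0, 0, 0, -1],
  [1, 0, 0, 0, -1],
  [1, 0, 0, 0, -1],
  [1, 0, 0, 0, -1],
  [1, 0, 0, 0, -1],
  [1, 0, 0, 0, -1],
  [1, 0, 0, 0, 0],
], squeeze=30)

```text
clock: 1.5
ee_pos: [153.1, -626.0, 221.9]
eef_rot: [0.675, 0.737, 0.005, -0.007]
force: [-0.6, -0.8, 0.3]
width: 85.3
```

```bash
cat >> h.py <<'E'
from scipy.spatial.transform import Rotation as Ro
def go(x,y,z,yaw=None,sym=180):
    s=sense();R=Ro.from_quat(s['eef_rot']).as_matrix();p=np.array(s['ee_pos'])
    cur=np.degrees(np.arctan2(R[1,1],R[0,1]))
    d=R.T@(np.array([x,y,z])-p)/25
    print('t %.2f'%s['clock'],'pos',p.round(1),'jawyaw %.1f'%cur,'tilt %.2f'%np.degrees(np.arccos(-R[2,2])),'w %.1f'%s['width'],'F',np.round(s['force'],1))
    t=0
    if yaw is not None:
        t=-(((yaw-cur)+sym/2)%sym-sym/2)/6
    print('need xyz units',d.round(2),'turn',round(t,2),'q7 %.2f'%s['qpos'][6])
E
python3 -c "
from h import *
go(500,-200,230,0)"
```

```text
t 1.50 pos [ 153.1 -626.   221.9] jawyaw 5.0 tilt 1.00 w 85.3 F [-0.6 -0.8  0.3]
need xyz units [15.76 15.31 -0.11] turn 0.84 q7 1.24
```

Call:
send_rows([
  [1, 1, 1, -0.03, 0.2],
  [1, 1, 1, -0.03, 0.2],
  [1, 1, 1, -0.03, 0.2],
  [1, 1, 1, -0.03, 0.2],
  [1, 1, 1, -0.03, 0],
  [1, 1, 1, -0.03, 0],
  [1, 1, 1, -0.03, 0],
  [1, 1, 1, -0.03, 0],
  [1, 1, 1, -0.03, 0],
  [1, 1, 1, -0.03, 0],
  [1, 1, 1, -0.03, 0],
  [1, 1, 1, -0.03, 0],
  [1, 1, 1, -0.03, 0],
  [1, 1, 1, -0.03, 0],
  [1, 1, 1, -0.03, 0],
])

```text
clock: 3.0
ee_pos: [538.0, -245.6, 233.5]
eef_rot: [0.728, 0.686, 0.003, -0.01]
force: [-0.1, -0.4, -0.1]
width: 85.0
```

```bash
python3 -c "
from h import *
go(433,312.5,220,0)"
```

```text
t 3.00 pos [ 538.  -245.6  233.5] jawyaw -3.4 tilt 1.24 w 85.0 F [-0.1 -0.4 -0.1]
need xyz units [22.02 -5.5   1.01] turn -0.56 q7 0.15
```

Call:
send_rows([
  [1, 1, -0.22, 0, -0.1],
  [1, 1, -0.22, 0, -0.1],
  [1, 1, -0.22, 0, -0.1],
  [1, 1, -0.22, 0, -0.1],
  [1, 1, -0.22, 0, 0],
  [1, 1, -0.22, 0, 0],
  [1, 1, -0.22, 0, 0],
  [1, 1, -0.22, 0, 0],
  [1, 1, -0.22, 0, 0],
  [1, 1, -0.22, 0, 0],
  [1, 1, -0.22, 0, 0],
  [1, 1, -0.22, 0, 0],
  [1, 1, -0.22, 0, 0],
  [1, 1, -0.22, 0, 0],
  [1, 1, -0.22, 0, 0],
  [1, 1, -0.22, 0, 0],
  [1, 1, -0.22, 0, 0],
  [1, 1, -0.22, 0, 0],
  [1, 1, -0.22, 0, 0],
  [1, 1, -0.22, 0, 0],
])

```text
clock: 5.0
ee_pos: [447.5, 280.0, 242.4]
eef_rot: [0.732, 0.681, 0.002, -0.012]
force: [0.2, -0.2, -0.7]
width: 85.4
```

```bash
python3 -c "
from h import *
go(433,312.5,220,0)"
```

```text
t 5.00 pos [447.5 280.  242.4] jawyaw -4.2 tilt 1.37 w 85.4 F [ 0.2 -0.2 -0.7]
need xyz units [ 1.24 -0.66  0.93] turn -0.7 q7 -0.90
```

Call:
send_rows([
  [1, 0.5, -0.3, 0.5, -0.5],
  [1, 0.5, -0.2, 0.5, -0.2],
  [1, 0.2, -0.1, 0.2, 0],
  [1, 0, 0, 0, 0],
])

```text
clock: 5.4
ee_pos: [430.1, 314.4, 209.8]
eef_rot: [0.704, 0.71, 0.001, -0.012]
force: [-0.4, 0.2, -0.1]
width: 85.6
```

```bash
python3 -c "
from h import *
go(433,312.5,140,0)
R=Ro.from_quat(sense()['eef_rot']).as_matrix();print(R.round(3))"
```

```text
t 5.40 pos [430.1 314.4 209.8] jawyaw 0.4 tilt 1.43 w 85.6 F [-0.4  0.2 -0.1]
need xyz units [-0.13  0.16  2.79] turn 0.07 q7 -0.93
[[-0.007  1.    -0.016]
 [ 1.     0.008  0.019]
 [ 0.02  -0.015 -1.   ]]
```

Call:
send_rows([
  [1, 0, 0.05, 0.8, 0],
  [1, 0, 0.05, 0.8, 0],
  [1, 0, 0, 0.8, 0],
  [1, 0, 0, 0, 0],
])

```text
clock: 5.8
ee_pos: [434.0, 311.2, 148.1]
eef_rot: [0.707, 0.708, 0.001, -0.011]
force: [0.6, -0.1, 0.4]
width: 85.6
```

```bash
python3 -c "
from h import *
go(433,312.5,80,0)
snap('side','side1')
snap('top','top1')"
```

```text
t 5.80 pos [434.  311.2 148.1] jawyaw 0.1 tilt 1.23 w 85.6 F [ 0.6 -0.1  0.4]
need xyz units [ 0.01 -0.    2.72] turn 0.02 q7 -0.99
```

View pics/side1.png

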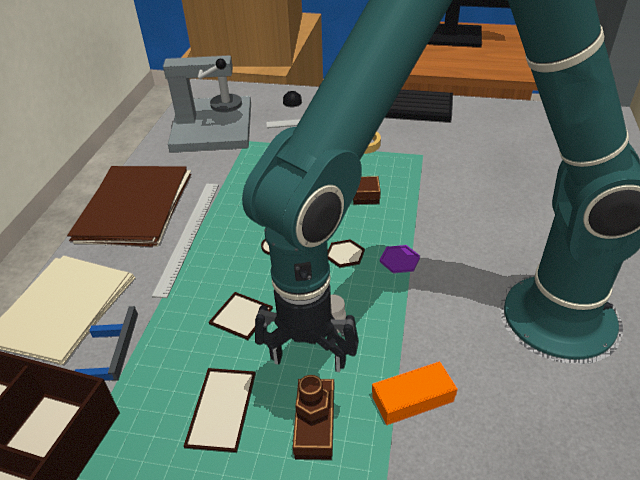

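The fingertips show at about (278,355) and (340,360), with the round box at (311,383). I'll project the TCP to check that this agrees.

```bash
python3 -c "
from h import *
c=load('side1')
for p in [(434,311,148),(434,311,161),(476,311,161),(392,311,161),(433,312,110)]:
    q=c['R']@np.array(p)+c['t'];print(p,q[:2]/q[2]*K(c)+[c['cx'],c['cy']])
W=cloud(c);print(W[355,278],W[358,341])"
```

```text
(434, 311, 148) [308.69532783 368.11766242]
(434, 311, 161) [308.30673137 362.8995    ]
(476, 311, 161) [281.16402772 359.26938781]
(392, 311, 161) [335.8281376  366.58026053]
(433, 312, 110) [310.28627366 383.40596709]
[477.25252792 319.00386027 181.44147487] [382.86685578 317.58200757 192.26757888]
```

Call:
send_rows([
  [1, 0, 0, 0.8, 0],
  [1, 0, 0, 0.8, 0],
  [1, 0, 0, 0.6, 0],
  [1, 0, 0, 0.2, 0],
  [1, 0, 0, 0, 0],
])

```text
clock: 6.4
ee_pos: [439.9, 315.1, 95.0]
eef_rot: [0.708, 0.706, 0.009, -0.008]
force: [0.1, -1.0, 0.6]
width: 85.2
```

```bash
python3 -c "
from h import *
go(433,312.5,80,0)"
```

```text
t 6.40 pos [439.9 315.1  95. ] jawyaw -0.1 tilt 1.39 w 85.2 F [ 0.1 -1.   0.6]
need xyz units [-0.12 -0.27  0.6 ] turn -0.02 q7 -1.05
```

Call:
send_rows([
  [1, -0.1, -0.25, 0.3, 0],
  [1, 0, 0, 0.3, 0],
  [1, 0, 0, 0, 0],
])

```text
clock: 6.7
ee_pos: [434.1, 313.5, 80.6]
eef_rot: [0.708, 0.706, 0.01, -0.008]
force: [0.6, 0.2, 0.8]
width: 85.4
```

```bash
python3 -c "
from h import *
go(433,312.5,80,0);print(np.round(sense()['qpos'],2))"
```

```text
t 6.70 pos [434.1 313.5  80.6] jawyaw -0.1 tilt 1.48 w 85.4 F [0.6 0.2 0.8]
need xyz units [-0.04 -0.04  0.02] turn -0.02 q7 -1.08
[-0.2   0.57 -0.6   1.97  0.46  0.71 -1.08]
```

Call:
send_rows([
  [0, -0.04, -0.03, 0, 0],
  [0, 0, 0, 0, 0],
  [0, 0, 0, 0, 0],
  [0, 0, 0, 0, 0],
  [0, 0, 0, 0, 0],
  [0, 0, 0, 0, 0],
  [0, 0, 0, 0, 0],
  [0, 0, 0, 0, 0],
], squeeze=25)

```text
clock: 7.5
ee_pos: [433.7, 312.8, 81.3]
eef_rot: [0.708, 0.706, 0.011, -0.008]
force: [-0.2, 0.7, -0.6]
width: 37.5
```

```bash
python3 -c "
from h import *
go(433,312.5,160,0);snap('side','side2')
c=cv2.imread('pics/side2.png')[250:480,180:420]; cv2.imwrite('pics/c2.png',cv2.resize(c,None,fx=2.5,fy=2.5))"
```

```text
t 7.50 pos [433.7 312.8  81.3] jawyaw -0.1 tilt 1.53 w 37.5 F [-0.2  0.7 -0.6]
need xyz units [ 0.07 -0.01 -3.15] turn -0.02 q7 -1.08
```

View pics/c2.png

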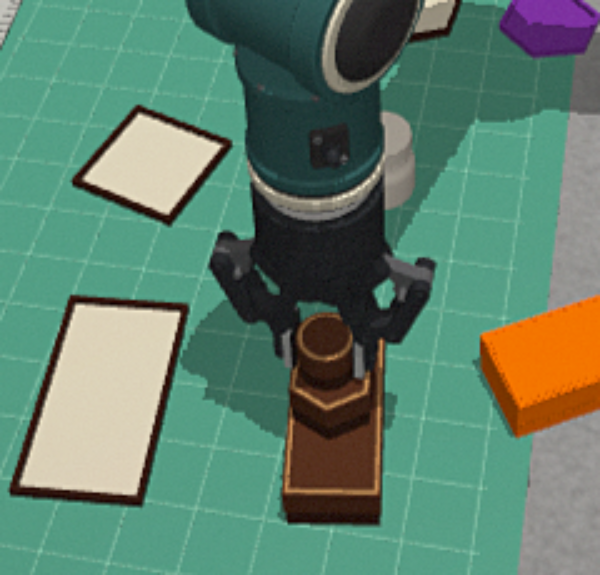

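The round box is held: the width reads 37.5 mm and the pads show at its sides. Now I lift it.

Call:
send_rows([
  [0, 0, 0, -0.4, 0],
  [0, 0, 0, -0.8, 0],
  [0, 0, 0, -0.9, 0],
  [0, 0, 0, -0.9, 0],
  [0, 0, 0, -0.5, 0],
  [0, 0, 0, 0, 0],
])

```text
clock: 8.15
ee_pos: [432.7, 310.6, 174.0]
eef_rot: [0.707, 0.707, 0.01, -0.008]
force: [0.2, 0.8, -0.5]
width: 37.2
```

```bash
python3 -c "
from h import *
go(607.1,-114,160,0);snap('top','top2');snap('side','side2b')
c=cv2.imread('pics/side2b.png')[220:480,180:420]; cv2.imwrite('pics/c2b.png',cv2.resize(c,None,fx=2.2,fy=2.2))"
```

```text
t 8.15 pos [432.7 310.6 174. ] jawyaw -0.1 tilt 1.51 w 37.2 F [ 0.2  0.8 -0.5]
need xyz units [-16.99   6.99   0.14] turn -0.01 q7 -0.97
```

View pics/c2b.png

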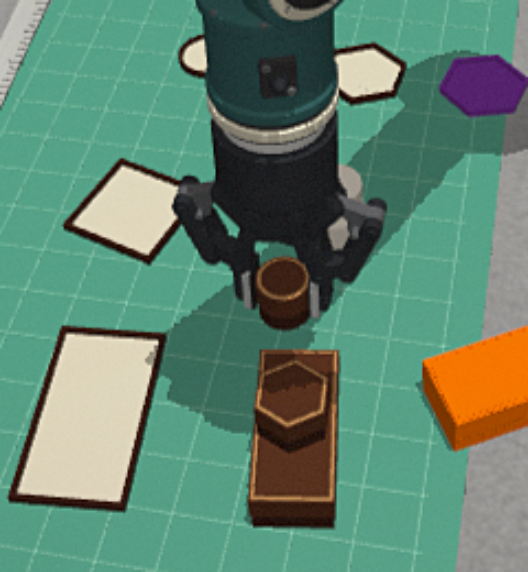

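The round box is lifted clear of the hexagonal one. I carry it to the round tray.

Call:
send_rows([
  [0, -0.5, 0.2, 0, 0],
  [0, -0.9, 0.38, 0, 0],
  [0, -0.9, 0.38, 0, 0],
  [0, -0.9, 0.38, 0, 0],
  [0, -0.9, 0.38, 0, 0],
  [0, -0.9, 0.38, 0, 0],
  [0, -0.9, 0.38, 0, 0],
  [0, -0.9, 0.38, 0, 0],
  [0, -0.9, 0.38, 0, 0],
  [0, -0.9, 0.38, 0, 0],
  [0, -0.9, 0.38, 0, 0],
  [0, -0.9, 0.38, 0, 0],
  [0, -0.9, 0.38, 0, 0],
  [0, -0.9, 0.38, 0, 0],
  [0, -0.9, 0.38, 0, 0],
  [0, -0.9, 0.38, 0, 0],
  [0, -0.9, 0.38, 0, 0],
  [0, -0.5, 0.2, 0, 0],
  [0, 0, 0, 0, 0],
])

```text
clock: 10.15
ee_pos: [584.4, -114.3, 136.4]
eef_rot: [0.71, 0.704, -0.01, -0.021]
force: [-0.2, -0.6, -0.0]
width: 37.0
```

```bash
python3 -c "
from h import *
go(607.1,-114,60,0);snap('side','side3')"
```

```text
t 10.15 pos [ 584.4 -114.3  136.4] jawyaw -0.5 tilt 2.64 w 37.0 F [-0.2 -0.6 -0. ]
need xyz units [-0.03  1.04  3.01] turn -0.09 q7 -0.16
```

View pics/side3.png

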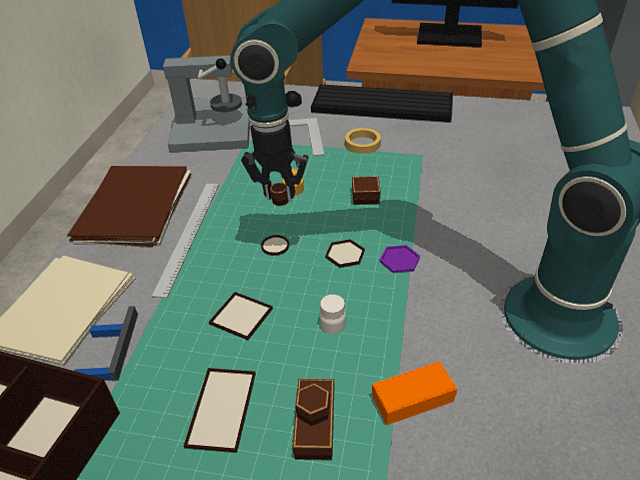

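Call:
send_rows([
  [0, 0, 0.4, 0.6, 0],
  [0, 0, 0.4, 0.6, 0],
  [0, 0, 0.2, 0.6, 0],
  [0, 0, 0, 0.5, 0],
  [0, 0, 0, 0.4, 0],
  [0, 0, 0, 0, 0],
])

```text
clock: 10.8
ee_pos: [604.3, -105.3, 62.7]
eef_rot: [0.707, 0.707, -0.01, -0.024]
force: [-0.2, -0.4, -0.5]
width: 37.4
```

```bash
python3 -c "
from h import *
go(607.1,-114,14,0)
print(Ro.from_quat(sense()['eef_rot']).as_matrix()[:,2].round(3))"
```

```text
t 10.80 pos [ 604.3 -105.3   62.7] jawyaw -0.0 tilt 2.95 w 37.4 F [-0.2 -0.4 -0.5]
need xyz units [-0.38  0.21  1.93] turn -0.0 q7 -0.21
[-0.048  0.019 -0.999]
```

Call:
send_rows([
  [0, -0.2, 0.1, 0.5, 0],
  [0, -0.2, 0.1, 0.5, 0],
  [0, 0, 0, 0.4, 0],
  [0, 0, 0, 0, 0],
])

```text
clock: 11.2
ee_pos: [607.9, -116.0, 24.7]
eef_rot: [0.707, 0.707, -0.01, -0.023]
force: [-0.7, 0.4, -0.3]
width: 37.1
```

```bash
python3 -c "
from h import *
go(607.1,-114,9,0)
snap('side','side4')
c=cv2.imread('pics/side4.png')[150:300,200:360]; cv2.imwrite('pics/c4.png',cv2.resize(c,None,fx=4,fy=4))"
```

```text
t 11.20 pos [ 607.9 -116.    24.7] jawyaw -0.0 tilt 2.90 w 37.1 F [-0.7  0.4 -0.3]
need xyz units [ 0.07 -0.    0.63] turn -0.0 q7 -0.21
```

View pics/c4.png

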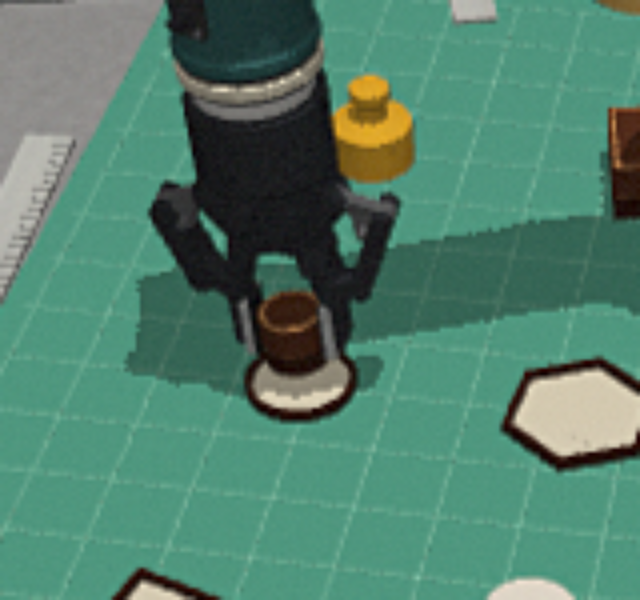

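Call:
send_rows([
  [0, 0.05, 0, 0.25, 0],
  [0, 0, 0, 0.2, 0],
  [0, 0, 0, 0, 0],
])

```text
clock: 11.55
ee_pos: [608.6, -114.5, 14.2]
eef_rot: [0.707, 0.707, -0.009, -0.022]
force: [-1.2, -0.1, -0.0]
width: 37.4
```

```bash
python3 -c "
from h import *
go(607.1,-114,8.5,0)"
```

```text
t 11.55 pos [ 608.6 -114.5   14.2] jawyaw -0.0 tilt 2.74 w 37.4 F [-1.2 -0.1 -0. ]
need xyz units [ 0.02 -0.05  0.23] turn -0.01 q7 -0.22
```

Call:
send_rows([
  [0, 0, -0.05, 0.1, 0],
  [0, 0, 0, 0.08, 0],
  [0, 0, 0, 0.04, 0],
  [0, 0, 0, 0, 0],
])

```text
clock: 11.95
ee_pos: [607.6, -114.1, 9.2]
eef_rot: [0.707, 0.707, -0.009, -0.022]
force: [0.6, 0.5, -0.2]
width: 37.2
```

```bash
python3 -c "
from h import *
go(607.1,-114,8.5,0)"
```

```text
t 11.95 pos [ 607.6 -114.1    9.2] jawyaw -0.0 tilt 2.66 w 37.2 F [ 0.6  0.5 -0.2]
need xyz units [ 0.   -0.02  0.03] turn -0.0 q7 -0.22
```

Call:
send_rows([
  [0, 0, 0, 0.04, 0],
  [0, 0, 0, 0.04, 0],
  [0, 0, 0, 0, 0],
])

```text
clock: 12.25
ee_pos: [607.8, -114.2, 9.4]
eef_rot: [0.707, 0.707, -0.009, -0.021]
force: [0.4, 0.3, -1.0]
width: 37.1
```

```bash
python3 -c "
from h import *
go(607.1,-114,8.5,0)"
```

```text
t 12.25 pos [ 607.8 -114.2    9.4] jawyaw -0.0 tilt 2.63 w 37.1 F [ 0.4  0.3 -1. ]
need xyz units [ 0.01 -0.03  0.04] turn -0.0 q7 -0.23
```

Call:
send_rows([
  [0, 0, 0, 0.08, 0],
  [0, 0, 0, 0.06, 0],
  [0, 0, 0, 0, 0],
])

```text
clock: 12.55
ee_pos: [608.3, -114.2, 9.4]
eef_rot: [0.707, 0.707, -0.009, -0.02]
force: [0.0, 0.1, -0.8]
width: 37.6
```

```bash
python3 -c "
from h import *
go(607.1,-114,8.5,0)"
```

```text
t 12.55 pos [ 608.3 -114.2    9.4] jawyaw -0.0 tilt 2.55 w 37.6 F [ 0.   0.1 -0.8]
need xyz units [ 0.01 -0.05  0.04] turn -0.01 q7 -0.23
```

```bash
python3 -c "
from h import *
c=snap('side','side5');W=cloud(c)
print(sense()['force'])
w=W[200:270,240:310];d=np.hypot(w[...,0]-607.5,w[...,1]+114)
q=w[(d<12)&(w[...,2]>15)&(w[...,2]<60)];print(np.percentile(q[:,2],[5,50,90]),len(q))
c=cv2.imread('pics/side5.png')[180:280,220:330]; cv2.imwrite('pics/c5.png',cv2.resize(c,None,fx=5,fy=5))"
```

```text
[ 0.78509469  0.2151909  -0.21119627]
[34.48774104 37.55951727 39.17752323] 57
```

View pics/c5.png

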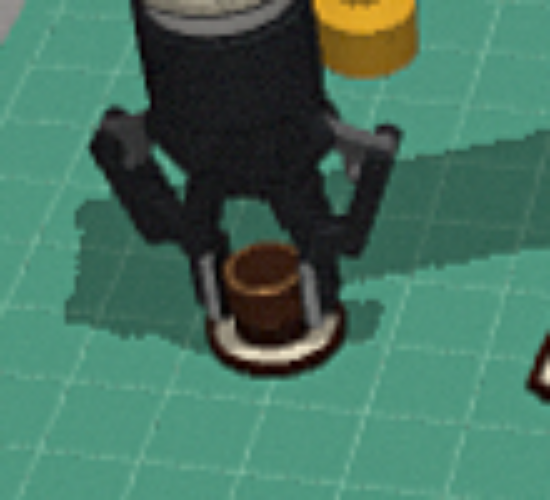

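The box top measures 37.6 mm (37 expected), so it is on the floor. Release.

Call:
send_rows([
  [0.5, 0, 0, 0, 0],
  [0.6, 0, 0, 0, 0],
  [0.7, 0, 0, 0, 0],
  [0.9, 0, 0, 0, 0],
  [1, 0, 0, 0, 0],
  [1, 0, 0, -0.3, 0],
  [1, 0, 0, -0.6, 0],
  [1, 0, 0, -0.8, 0],
  [1, 0, 0, -0.8, 0],
  [1, 0, 0, -0.8, 0],
  [1, 0, 0, 0, 0],
])

```text
clock: 13.7
ee_pos: [613.0, -115.3, 98.3]
eef_rot: [0.707, 0.707, -0.008, -0.02]
force: [0.1, 0.7, 1.0]
width: 85.2
```

```bash
python3 -c "
from h import *
go(431,314,200)
c=snap('side','side6');W=cloud(c)
w=W[200:270,240:310];d=np.hypot(w[...,0]-607.5,w[...,1]+114)
q=w[(d<20)&(w[...,2]>28)&(w[...,2]<60)];print(np.percentile(q[:,2],[5,50,90]),len(q),q.mean(0))
c2=cv2.imread('pics/side6.png'); cv2.imwrite('pics/c6.png',cv2.resize(c2[180:280,220:330],None,fx=5,fy=5))
# hex box orientation from side and top2
for n,(u0,v0,u1,v1) in(('side6',(285,365,345,470)),('side3',(285,365,345,470)),('top2',(130,222,215,272))):
    c=load(n);W=cloud(c);m=np.zeros((480,640),bool);m[v0:v1,u0:u1]=True
    bgr=c['pixels'].astype(int)
    s=m&(W[...,2]>67)&(W[...,2]<85); 
    s=cv2.morphologyEx(s.astype(np.uint8),cv2.MORPH_OPEN,np.ones((3,3)))
    ks,_=cv2.findContours(s,cv2.RETR_EXTERNAL,cv2.CHAIN_APPROX_NONE)
    if not ks: print(n,'none');continue
    k=max(ks,key=cv2.contourArea)
    P=ray(c,k[:,0,:],76.)[:,:2].astype(np.float32);r=cv2.minAreaRect(P)
    M=cv2.moments(P.reshape(-1,1,2)); ce=np.array((M['m10']/M['m00'],M['m01']/M['m00']))
    d=P-ce;zc=d[:,0]+1j*d[:,1];z=(zc**6/abs(zc)**5).mean()
    print(n,ce,r,'corner',np.degrees(np.angle(z))/6,abs(z),cv2.approxPolyDP(P.reshape(-1,1,2),5,True)[:,0].round().tolist())
"
```

```text
t 13.70 pos [ 613.  -115.3   98.3] jawyaw -0.0 tilt 2.44 w 85.2 F [0.1 0.7 1. ]
need xyz units [17.23 -7.44 -3.5 ] turn 0 q7 -0.17
[29.68942208 35.63065924 37.91248705] 170 [ 606.44925552 -111.0072593    35.22378442]
side6 [429.79753151 318.18260162] ((429.5328369140625, 318.5644226074219), (51.92628479003906, 59.44963455200195), 7.627270221710205) corner -26.888287263788424 2.427185684724784 [[436.0, 290.0], [456.0, 305.0], [452.0, 338.0], [423.0, 347.0], [403.0, 333.0], [406.0, 300.0]]
side3 [429.758869   318.19476628] ((429.64013671875, 318.58526611328125), (52.62245178222656, 59.20866775512695), 9.319174766540527) corner -23.688382652405632 2.246809048474634 [[436.0, 290.0], [456.0, 305.0], [452.0, 338.0], [421.0, 347.0], [403.0, 333.0], [406.0, 300.0]]
top2 [430.10749965 305.43449542] ((430.010498046875, 304.4978332519531), (43.12281799316406, 51.74237060546875), 84.22631072998047) corner -19.796972500142665 2.606123475055506 [[456.0, 324.0], [435.0, 317.0], [415.0, 327.0], [405.0, 315.0], [407.0, 294.0], [435.0, 283.0], [456.0, 301.0]]
```

View pics/c6.png

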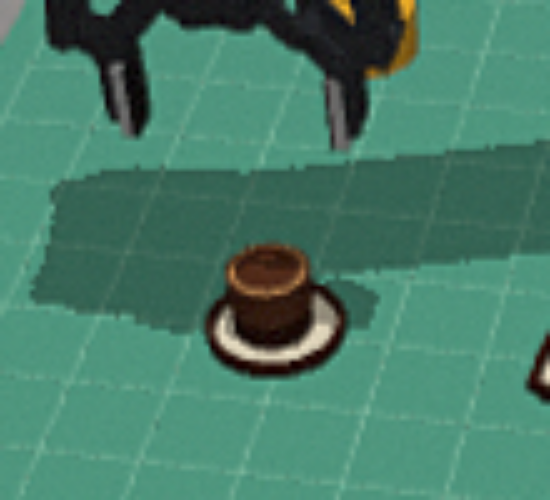

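The round box stands upright inside its tray, at (268,320) in the crop. Next is the hexagonal box at (430, 314.5), with flats facing about 8°.

Call:
send_rows([
  [1, 0.3, -0.1, -0.9, 0],
  [1, 0.6, -0.3, -0.9, 0],
  [1, 0.9, -0.4, -0.8, 0],
  [1, 0.9, -0.4, -0.2, 0],
  [1, 0.9, -0.4, 0, 0],
  [1, 0.9, -0.4, 0, 0],
  [1, 0.9, -0.4, 0, 0],
  [1, 0.9, -0.4, 0, 0],
  [1, 0.9, -0.4, 0, 0],
  [1, 0.9, -0.4, 0, 0],
  [1, 0.9, -0.4, 0, 0],
  [1, 0.9, -0.4, 0, 0],
  [1, 0.9, -0.4, 0, 0],
  [1, 0.9, -0.4, 0, 0],
  [1, 0.9, -0.4, 0, 0],
  [1, 0.9, -0.4, 0, 0],
  [1, 0.9, -0.4, 0, 0],
  [1, 0.9, -0.4, 0, 0],
  [1, 0.4, -0.2, 0, 0],
  [1, 0, 0, 0, 0],
])

```text
clock: 15.75
ee_pos: [425.1, 286.1, 174.5]
eef_rot: [0.708, 0.706, -0.018, -0.025]
force: [-0.0, -0.1, 0.5]
width: 85.1
```

```bash
python3 -c "
from h import *
go(430,314.5,110,8)"
```

```text
t 15.75 pos [425.1 286.1 174.5] jawyaw -0.2 tilt 3.55 w 85.1 F [-0.  -0.1  0.5]
need xyz units [1.11 0.35 2.57] turn -1.36 q7 -0.91
```

```bash
python3 -c "
from h import *
s=sense();print(Ro.from_quat(s['eef_rot']).as_matrix().round(3),s['qpos'].round(2),s['joint_velocities'].round(3))"
```

```text
[[ 0.004  0.998 -0.061]
 [ 1.    -0.003  0.01 ]
 [ 0.01  -0.061 -0.998]] [-0.06  0.44 -0.71  1.92  0.29  0.94 -0.91] [0.004 0.003 0.014 0.005 0.007 0.001 0.006]
```

Call:
send_rows([
  [1, 0.5, 0.1, 0, -0.7],
  [1, 0.5, 0.1, 0, -0.6],
  [1, 0, 0, 0, 0],
])

```text
clock: 16.05
ee_pos: [430.8, 307.8, 173.3]
eef_rot: [0.658, 0.752, -0.018, -0.025]
force: [0.0, 0.7, -0.1]
width: 85.3
```

```bash
python3 -c "
from h import *
go(430,314.5,110,8)
s=sense();print(Ro.from_quat(s['eef_rot']).as_matrix().round(3),s['qpos'].round(2))"
```

```text
t 16.05 pos [430.8 307.8 173.3] jawyaw 7.7 tilt 3.56 w 85.3 F [ 0.   0.7 -0.1]
need xyz units [0.23 0.16 2.53] turn -0.05 q7 -0.82
[[-0.133  0.989 -0.062]
 [ 0.991  0.133  0.006]
 [ 0.015 -0.06  -0.998]] [-0.08  0.48 -0.73  1.88  0.33  0.96 -0.82]
```

Call:
send_rows([
  [1, 0.1, 0.05, 0.3, 0],
  [1, 0.1, 0.05, 0.3, 0],
  [1, 0, 0, 0.3, 0],
  [1, 0, 0, 0.3, 0],
  [1, 0, 0, 0.3, 0],
  [1, 0, 0, 0, 0],
])

```text
clock: 16.65
ee_pos: [431.1, 307.9, 130.6]
eef_rot: [0.662, 0.749, -0.02, -0.025]
force: [0.1, 0.4, -0.2]
width: 85.6
```

```bash
python3 -c "
from h import *
go(430,314.5,110,8)
s=sense();print(Ro.from_quat(s['eef_rot']).as_matrix()[:,2].round(4),s['qpos'].round(2))"
```

```text
t 16.65 pos [431.1 307.9 130.6] jawyaw 7.1 tilt 3.67 w 85.6 F [ 0.1  0.4 -0.2]
need xyz units [0.26 0.04 0.83] turn -0.15 q7 -0.87
[-0.064   0.0019 -0.998 ] [-0.11  0.54 -0.7   1.91  0.38  0.89 -0.87]
```

Call:
send_rows([
  [1, 0, 0, -1, 0],
  [1, 0, 0, -1, 0],
  [1, 0, 0, -1, 0],
  [1, 0, 0, 0, 0],
])

```text
clock: 17.05
ee_pos: [435.1, 307.6, 206.6]
eef_rot: [0.661, 0.749, -0.022, -0.025]
force: [0.0, 0.7, 0.5]
width: 85.6
```

Call:
send_rows([
  [1, 0, 0, 1, 0],
  [1, 0, 0, 1, 0],
  [1, 0, 0, 1, 0],
  [1, 0, 0, 0, 0],
])

```text
clock: 17.45
ee_pos: [431.0, 307.6, 130.2]
eef_rot: [0.662, 0.749, -0.02, -0.024]
force: [0.4, 0.0, 0.1]
width: 85.3
```

Call:
send_rows([
  [1, 1, 0, 0, 0],
  [1, 1, 0, 0, 0],
  [1, 1, 0, 0, 0],
  [1, 0, 0, 0, 0],
])

```text
clock: 17.85
ee_pos: [422.1, 383.9, 132.3]
eef_rot: [0.663, 0.748, -0.021, -0.024]
force: [-0.6, -0.6, -0.5]
width: 85.0
```

Call:
send_rows([
  [1, -1, 0, 0, 0],
  [1, -1, 0, 0, 0],
  [1, -1, 0, 0, 0],
  [1, 0, 0, 0, 0],
])

```text
clock: 18.25
ee_pos: [431.6, 307.9, 133.8]
eef_rot: [0.661, 0.749, -0.02, -0.024]
force: [0.1, 0.5, -0.6]
width: 85.2
```

Call:
send_rows([
  [1, 0.25, -0.1, 0.6, -0.1],
  [1, 0, 0, 0.8, 0],
  [1, 0, 0, 0.8, 0],
  [1, 0, 0, 0.7, 0],
  [1, 0, 0, 0, 0],
])

```text
clock: 18.75
ee_pos: [423.1, 317.7, 58.9]
eef_rot: [0.656, 0.754, -0.018, -0.024]
force: [-0.5, -0.3, 0.8]
width: 85.1
```

```bash
python3 -c "
from h import *
go(428.7,314.5,45,8)
s=sense();print(Ro.from_quat(s['eef_rot']).as_matrix()[:,2].round(4),s['qpos'].round(2))"
```

```text
t 18.75 pos [423.1 317.7  58.9] jawyaw 8.0 tilt 3.44 w 85.1 F [-0.5 -0.3  0.8]
need xyz units [-0.17  0.24  0.54] turn -0.01 q7 -0.95
[-0.0597  0.0054 -0.9982] [-0.19  0.64 -0.63  1.95  0.47  0.75 -0.95]
```

Call:
send_rows([
  [1, -0.15, 0.3, 0.1, 0],
  [1, 0, 0, 0.2, 0],
  [1, 0, 0, 0.2, 0],
  [1, 0, 0, 0, 0],
])

```text
clock: 19.15
ee_pos: [431.0, 317.6, 46.0]
eef_rot: [0.655, 0.755, -0.016, -0.025]
force: [-0.0, -0.5, 0.3]
width: 85.3
```

```bash
python3 -c "
from h import *
go(428.7,314.5,45,8)
snap('side','side7')
c=cv2.imread('pics/side7.png')[250:480,180:420]; cv2.imwrite('pics/c7.png',cv2.resize(c,None,fx=2.5,fy=2.5))"
```

```text
t 19.15 pos [431.  317.6  46. ] jawyaw 8.1 tilt 3.38 w 85.3 F [-0.  -0.5  0.3]
need xyz units [-0.11 -0.1   0.04] turn 0.02 q7 -0.95
```

View pics/c7.png

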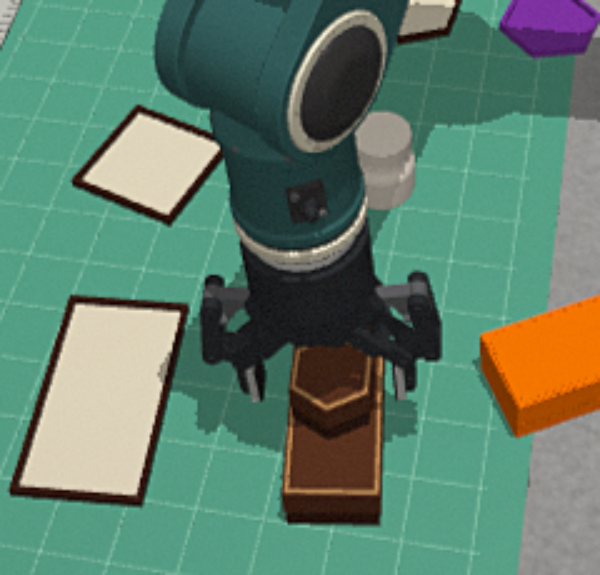

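Call:
send_rows([
  [1, -0.1, -0.1, 0, 0],
  [1, 0, 0, 0, 0],
  [0, 0, 0, 0, 0],
  [0, 0, 0, 0, 0],
  [0, 0, 0, 0, 0],
  [0, 0, 0, 0, 0],
  [0, 0, 0, 0, 0],
  [0, 0, 0, 0, 0],
  [0, 0, 0, 0, 0],
])

```text
clock: 20.1
ee_pos: [429.4, 314.8, 48.1]
eef_rot: [0.655, 0.755, -0.015, -0.024]
force: [-1.0, 0.4, 0.4]
width: 52.4
```

```bash
python3 -c "
from h import *
go(428.7,314.5,145,8)
s=sense();print(Ro.from_quat(s['eef_rot']).as_matrix()[:,2].round(4))"
```

```text
t 20.10 pos [429.4 314.8  48.1] jawyaw 8.1 tilt 3.24 w 52.4 F [-1.   0.4  0.4]
need xyz units [ 0.05 -0.24 -3.87] turn 0.02 q7 -0.95
[-0.0558  0.0085 -0.9984]
```

Call:
send_rows([
  [0, 0, 0, -0.3, 0],
  [0, 0, 0, -0.5, 0],
  [0, 0, 0, -0.6, 0],
  [0, 0, 0, -0.6, 0],
  [0, 0, 0, -0.6, 0],
  [0, 0, 0, -0.6, 0],
  [0, 0, 0, -0.4, 0],
  [0, 0, 0, 0, 0],
])

```text
clock: 20.9
ee_pos: [435.7, 314.9, 148.4]
eef_rot: [0.655, 0.755, -0.013, -0.023]
force: [0.9, -0.4, -1.6]
width: 52.6
```

```bash
python3 -c "
from h import *
go(446.2,-111.6,150,54,60)
s=sense();print(Ro.from_quat(s['eef_rot']).as_matrix()[:,2].round(4))
snap('side','side8')
c=cv2.imread('pics/side8.png')[220:480,180:420]; cv2.imwrite('pics/c8.png',cv2.resize(c,None,fx=2.2,fy=2.2))"
```

```text
t 20.90 pos [435.7 314.9 148.4] jawyaw 8.1 tilt 3.04 w 52.6 F [ 0.9 -0.4 -1.6]
need xyz units [-16.95  -1.99  -0.27] turn 2.35 q7 -0.85
[-0.0519  0.0108 -0.9986]
```

View pics/c8.png

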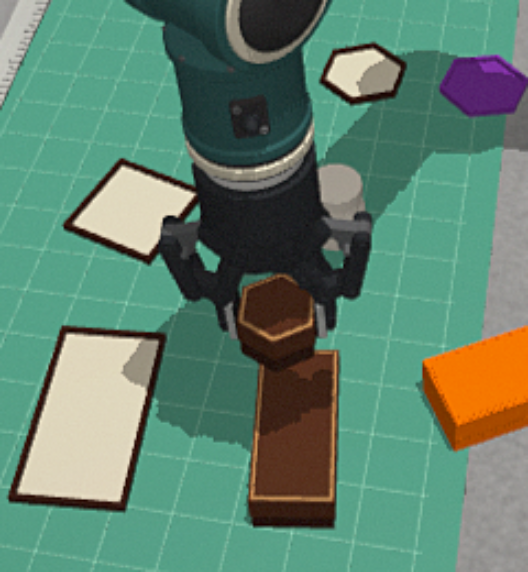

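Call:
send_rows([
  [0, -0.2, 0, 0, 0.6],
  [0, -0.4, 0, 0, 0.6],
  [0, -0.6, 0, 0, 0.6],
  [0, -0.6, 0, 0, 0.5],
  [0, -0.6, 0, 0, 0],
  [0, -0.6, 0, 0, 0],
  [0, -0.6, 0, 0, 0],
  [0, -0.6, 0, 0, 0],
  [0, 0, 0, 0, 0],
])

```text
clock: 21.85
ee_pos: [425.8, 202.1, 143.6]
eef_rot: [0.743, 0.669, -0.02, -0.023]
force: [0.6, 0.5, -0.7]
width: 52.4
```

```bash
python3 -c "
from h import *
go(446.2,-111.6,150,54,60)
s=sense();print(Ro.from_quat(s['eef_rot']).as_matrix()[:,2].round(4))"
```

```text
t 21.85 pos [425.8 202.1 143.6] jawyaw -6.0 tilt 3.45 w 52.4 F [ 0.6  0.5 -0.7]
need xyz units [-12.39   2.11  -0.39] turn -0.0 q7 -0.87
[-0.0597  0.0069 -0.9982]
```

Call:
send_rows([
  [0, -0.4, 0.1, 0, 0],
  [0, -0.8, 0.14, -0.05, 0],
  [0, -0.8, 0.14, -0.05, 0],
  [0, -0.8, 0.14, -0.05, 0],
  [0, -0.8, 0.14, -0.05, 0],
  [0, -0.8, 0.14, -0.05, 0],
  [0, -0.8, 0.14, -0.05, 0],
  [0, -0.8, 0.14, -0.05, 0],
  [0, -0.4, 0.1, 0, 0],
  [0, 0, 0, 0, 0],
])

```text
clock: 22.85
ee_pos: [440.8, 34.7, 150.3]
eef_rot: [0.74, 0.672, -0.018, -0.023]
force: [0.3, -0.5, 0.3]
width: 52.4
```

```bash
python3 -c "
from h import *
go(446.2,-111.6,150,54,60)
s=sense();print(Ro.from_quat(s['eef_rot']).as_matrix()[:,2].round(4))"
```

```text
t 22.85 pos [440.8  34.7 150.3] jawyaw -5.5 tilt 3.39 w 52.4 F [ 0.3 -0.5  0.3]
need xyz units [-5.81  0.77 -0.06] turn 0.09 q7 -0.47
[-0.0583  0.0103 -0.9982]
```

Call:
send_rows([
  [0, -0.4, 0.1, 0, 0],
  [0, -0.8, 0.1, -0.05, 0],
  [0, -0.8, 0.1, -0.05, 0],
  [0, -0.8, 0.1, -0.05, 0],
  [0, -0.8, 0.1, -0.05, 0],
  [0, -0.8, 0.1, 0, 0],
  [0, -0.8, 0.1, 0, 0],
  [0, -0.4, 0.1, 0, 0],
  [0, 0, 0, 0, 0],
])

```text
clock: 23.75
ee_pos: [450.5, -106.2, 153.0]
eef_rot: [0.734, 0.678, -0.016, -0.024]
force: [0.3, 0.8, -0.8]
width: 52.7
```

```bash
python3 -c "
from h import *
go(446.2,-111.6,60,54,60)
s=sense();print(Ro.from_quat(s['eef_rot']).as_matrix()[:,2].round(4))"
```

```text
t 23.75 pos [ 450.5 -106.2  153. ] jawyaw -4.5 tilt 3.36 w 52.7 F [ 0.3  0.8 -0.8]
need xyz units [-0.26  0.06  3.72] turn 0.24 q7 -0.15
[-0.0571  0.0134 -0.9983]
```

Call:
send_rows([
  [0, -0.1, 0, 0.4, 0.1],
  [0, -0.1, 0, 0.8, 0.1],
  [0, 0, 0, 0.8, 0],
  [0, 0, 0, 0.8, 0],
  [0, 0, 0, 0.8, 0],
  [0, 0, 0, 0.6, 0],
  [0, 0, 0, 0.3, 0],
  [0, 0, 0, 0, 0],
])

```text
clock: 24.55
ee_pos: [443.3, -100.4, 33.4]
eef_rot: [0.738, 0.674, -0.015, -0.026]
force: [-0.3, -0.1, -1.9]
width: 52.5
```

```bash
python3 -c "
from h import *
go(445.7,-111.6,12,54,60)
snap('side','side9');snap('top','top9')
c=cv2.imread('pics/side9.png')[170:300,260:420]; cv2.imwrite('pics/c9.png',cv2.resize(c,None,fx=4,fy=4))"
```

```text
t 24.55 pos [ 443.3 -100.4   33.4] jawyaw -5.2 tilt 3.45 w 52.5 F [-0.3 -0.1 -1.9]
need xyz units [-0.45  0.19  0.84] turn 0.14 q7 -0.31
```

View pics/c9.png

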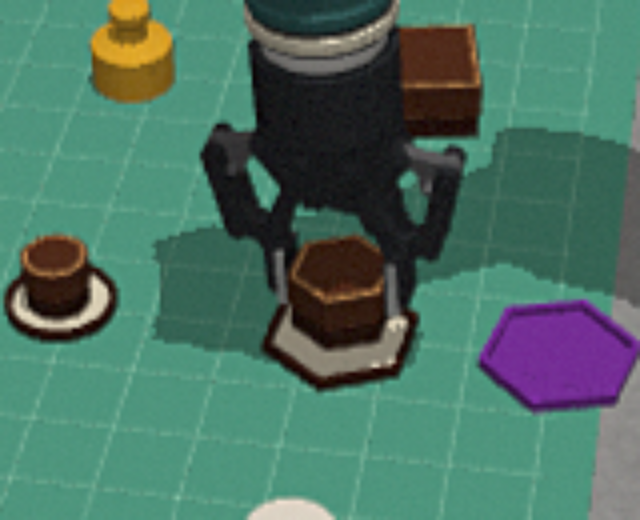

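Call:
send_rows([
  [0, -0.25, 0.1, 0.1, 0.1],
  [0, -0.2, 0.05, 0.2, 0],
  [0, 0, 0, 0.2, 0],
  [0, 0, 0, 0, 0],
])

```text
clock: 25.05
ee_pos: [448.3, -114.1, 22.8]
eef_rot: [0.743, 0.669, -0.014, -0.023]
force: [0.2, 1.3, -1.2]
width: 52.7
```

```bash
python3 -c "
from h import *
go(445.7,-111.6,12,54,60)"
```

```text
t 25.05 pos [ 448.3 -114.1   22.8] jawyaw -5.9 tilt 3.03 w 52.7 F [ 0.2  1.3 -1.2]
need xyz units [ 0.09 -0.09  0.44] turn 0.01 q7 -0.31
```

Call:
send_rows([
  [0, 0.05, -0.1, 0.15, 0],
  [0, 0, 0, 0.12, 0],
  [0, 0, 0, 0.1, 0],
  [0, 0, 0, 0, 0],
])

```text
clock: 25.45
ee_pos: [445.1, -112.3, 12.9]
eef_rot: [0.743, 0.669, -0.014, -0.023]
force: [-0.5, 0.1, -1.6]
width: 52.4
```

```bash
python3 -c "
from h import *
go(445.7,-111.6,12,54,60)"
```

```text
t 25.45 pos [ 445.1 -112.3   12.9] jawyaw -6.0 tilt 3.04 w 52.4 F [-0.5  0.1 -1.6]
need xyz units [0.03 0.02 0.04] turn 0.01 q7 -0.33
```

Call:
send_rows([
  [0, 0, 0, 0.06, 0],
  [0, 0, 0, 0.06, 0],
  [0, 0, 0, 0, 0],
])

```text
clock: 25.75
ee_pos: [445.3, -112.2, 11.2]
eef_rot: [0.742, 0.669, -0.014, -0.022]
force: [0.3, -0.3, -0.6]
width: 52.5
```

```bash
python3 -c "
from h import *
go(445.7,-111.6,11,54,60)
c=snap('side','side10');W=cloud(c)
w=W[215:280,315:380];d=np.hypot(w[...,0]-446,w[...,1]+111.6)
q=w[(d<18)&(w[...,2]>25)&(w[...,2]<60)];print(np.percentile(q[:,2],[5,50,90]),len(q))
A=np.c_[q[:,:2],np.ones(len(q))];q2=q[abs(q[:,2]-np.median(q[:,2]))<4];print(np.linalg.lstsq(np.c_[q2[:,:2]-[446,-111.6],np.ones(len(q2))],q2[:,2],rcond=None)[0])"
```

```text
t 25.75 pos [ 445.3 -112.2   11.2] jawyaw -5.9 tilt 3.01 w 52.5 F [ 0.3 -0.3 -0.6]
need xyz units [0.03 0.01 0.01] turn 0.02 q7 -0.33
[36.15936579 38.3345234  40.60854751] 147
[-7.62824457e-03 -4.01534707e-02  3.84447276e+01]
```

Call:
send_rows([
  [0, 0, 0, 0.05, 0],
  [0, 0, 0, 0, 0],
  [0.62, 0, 0, 0, 0],
  [0.7, 0, 0, 0, 0],
  [0.8, 0, 0, 0, 0],
  [1, 0, 0, 0, 0],
  [1, 0, 0, 0, 0],
  [1, 0, 0, -0.3, 0],
  [1, 0, 0, -0.6, 0],
  [1, 0, 0, -0.8, 0],
  [1, 0, 0, -0.8, 0],
  [1, 0, 0, -0.8, 0],
  [1, 0, 0, -0.8, 0],
  [1, 0, 0, -0.6, 0],
  [1, 0, 0, 0, 0],
])

```text
clock: 27.3
ee_pos: [451.7, -113.3, 135.0]
eef_rot: [0.742, 0.67, -0.014, -0.022]
force: [0.6, 0.1, 0.2]
width: 85.4
```

```bash
python3 -c "
from h import *
go(428.5,316,160,8.6)
s=sense();print(Ro.from_quat(s['eef_rot']).as_matrix()[:,2].round(4))
snap('side','side11')
c=cv2.imread('pics/side11.png')[170:300,220:420]; cv2.imwrite('pics/c11.png',cv2.resize(c,None,fx=3.5,fy=3.5))"
```

```text
t 27.30 pos [ 451.7 -113.3  135. ] jawyaw -5.8 tilt 2.98 w 85.4 F [0.6 0.1 0.2]
need xyz units [17.   -2.71 -0.72] turn -2.4 q7 -0.18
[-0.0503  0.0132 -0.9986]
```

View pics/c11.png

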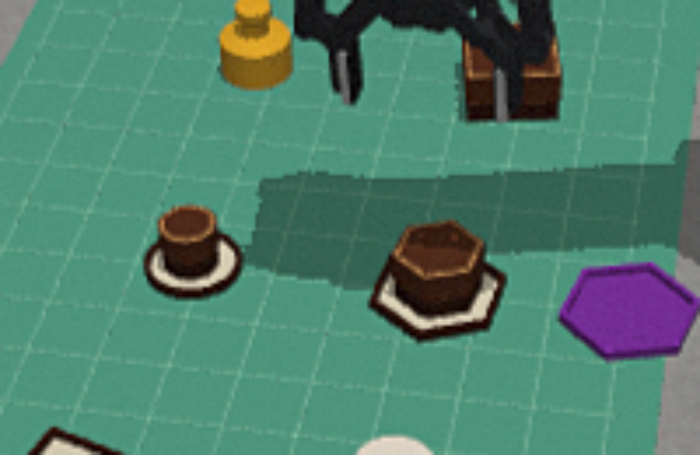

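```bash
python3 -c "
from h import *
for n,(u0,v0,u1,v1) in(('side0',(340,165,395,215)),('top0',(450,222,505,272))):
    c=load(n);W=cloud(c);hsv=cv2.cvtColor(c['pixels'],cv2.COLOR_BGR2HSV)
    m=np.zeros((480,640),bool);m[v0:v1,u0:u1]=True
    s=m&(hsv[...,0]<25)&(hsv[...,2]>(85 if n=='top0' else 100))&(W[...,2]>35)&(W[...,2]<48)
    v,u=np.nonzero(s);P=ray(c,np.c_[u,v],40.)[:,:2].astype(np.float32);print(n,len(u),cv2.minAreaRect(P))
go(430,-329,140,11)
"
```

```text
side0 76 ((427.9166564941406, -327.2337341308594), (63.17839813232422, 62.439483642578125), 8.524408340454102)
top0 149 ((429.9266662597656, -329.0295104980469), (63.91011047363281, 63.57777786254883), 11.209078788757324)
t 27.35 pos [ 451.  -113.3  134.1] jawyaw -5.8 tilt 3.07 w 85.7 F [ 0.4 -0.4  0.6]
need xyz units [-8.67  0.03 -0.31] turn -2.8 q7 -0.18
```

Call:
send_rows([
  [1, -0.4, 0, -0.2, -0.7],
  [1, -0.8, 0.05, 0, -0.7],
  [1, -0.8, 0.1, 0, -0.7],
  [1, -0.8, 0.12, 0, -0.6],
  [1, -0.8, 0.12, 0, 0],
  [1, -0.8, 0.12, 0, 0],
  [1, -0.8, 0.12, 0, 0],
  [1, -0.8, 0.12, 0, 0],
  [1, -0.8, 0.12, 0, 0],
  [1, -0.8, 0.12, 0, 0],
  [1, -0.6, 0.1, 0, 0],
  [1, 0, 0, 0, 0],
])

```text
clock: 28.55
ee_pos: [499.9, -314.9, 119.7]
eef_rot: [0.634, 0.773, -0.014, -0.034]
force: [0.4, 0.2, 0.3]
width: 85.4
```

```bash
python3 -c "
from h import *
go(428,-328.2,80,10.5)
s=sense();print(Ro.from_quat(s['eef_rot']).as_matrix()[:,2].round(4))
"
```

```text
t 28.55 pos [ 499.9 -314.9  119.7] jawyaw 11.4 tilt 4.25 w 85.4 F [0.4 0.2 0.3]
need xyz units [-0.02 -2.82  1.77] turn 0.14 q7 0.39
[-0.0705  0.0227 -0.9973]
```

Call:
send_rows([
  [1, 0, -0.5, 0, 0.1],
  [1, 0, -0.7, 0, 0],
  [1, 0, -0.7, 0, 0],
  [1, 0, -0.6, 0, 0],
  [1, 0, -0.1, 0, 0],
  [1, 0, 0, 0, 0],
])

```text
clock: 29.15
ee_pos: [429.2, -321.8, 122.6]
eef_rot: [0.636, 0.77, -0.014, -0.038]
force: [0.5, -0.7, -0.0]
width: 85.7
```

```bash
python3 -c "
from h import *
go(428,-328.2,80,10.5)
s=sense();print(Ro.from_quat(s['eef_rot']).as_matrix()[:,2].round(4))
"
```

```text
t 29.15 pos [ 429.2 -321.8  122.6] jawyaw 10.9 tilt 4.60 w 85.7 F [ 0.5 -0.7 -0. ]
need xyz units [-0.31  0.02  1.69] turn 0.07 q7 0.46
[-0.0758  0.0265 -0.9968]
```

Call:
send_rows([
  [1, 0, 0, -1, 0],
  [1, 0, 0, -1, 0],
  [1, 0, 0, -1, 0],
  [1, 0, 0, -1, 0],
  [1, 0, 0, 0, 0],
])

```text
clock: 29.65
ee_pos: [439.5, -321.6, 225.8]
eef_rot: [0.635, 0.772, -0.013, -0.038]
force: [0.8, 0.4, 0.3]
width: 85.0
```

```bash
cat >> h.py <<'E'
def tz():
    s=sense();print('t %.2f'%s['clock'],s['ee_pos'].round(1),Ro.from_quat(s['eef_rot']).as_matrix()[:,2].round(4),s['qpos'].round(2))
E
python3 -c "
from h import *
tz()"
```

```text
t 29.65 [ 439.5 -321.6  225.8] [-0.0742  0.0283 -0.9968] [ 1.03  0.41 -0.6   1.78  0.27  1.11  0.53]
```

Call:
send_rows([
  [1, 0, 0, 0, 1],
  [1, 0, 0, 0, 1],
  [1, 0, 0, 0, 1],
  [1, 0, 0, 0, 1],
  [1, 0, 0, 0, 0],
])

```text
clock: 30.15
ee_pos: [441.4, -319.0, 224.3]
eef_rot: [0.785, 0.618, -0.02, -0.034]
force: [-0.0, 0.1, -0.5]
width: 85.5
```

```bash
python3 -c "
from h import *
tz()"
```

```text
t 30.15 [ 441.4 -319.   224.3] [-0.0732  0.0293 -0.9969] [ 0.96  0.4  -0.51  1.79  0.22  1.09  0.13]
```

Call:
send_rows([
  [1, 0, 0, 0, -1],
  [1, 0, 0, 0, -1],
  [1, 0, 0, 0, -1],
  [1, 0, 0, 0, -1],
  [1, 0, 0, 0, 0],
])

```text
clock: 30.65
ee_pos: [442.3, -316.3, 221.7]
eef_rot: [0.626, 0.778, -0.011, -0.039]
force: [1.0, -0.1, -0.9]
width: 85.3
```

```bash
python3 -c "
from h import *
tz()"
```

```text
t 30.65 [ 442.3 -316.3  221.7] [-0.075   0.0316 -0.9967] [ 1.03  0.42 -0.61  1.79  0.27  1.1   0.54]
```

Call:
send_rows([
  [1, 0, 1, 0, 0],
  [1, 0, 1, 0, 0],
  [1, 0, 1, 0, 0],
  [1, 0, 1, 0, 0],
  [1, 0, 0, 0, 0],
])

```text
clock: 31.15
ee_pos: [542.1, -294.4, 212.6]
eef_rot: [0.629, 0.776, -0.011, -0.04]
force: [0.3, -0.8, -1.1]
width: 85.7
```

```bash
python3 -c "
from h import *
tz()"
```

```text
t 31.15 [ 542.1 -294.4  212.6] [-0.0769  0.033  -0.9965] [ 0.86  0.56 -0.59  1.61  0.32  1.16  0.4 ]
```

Call:
send_rows([
  [1, 0, -1, 0, 0],
  [1, 0, -1, 0, 0],
  [1, 0, -1, 0, 0],
  [1, 0, -1, 0, 0],
  [1, 0, 0, 0, 0],
])

```text
clock: 31.65
ee_pos: [439.9, -313.9, 216.7]
eef_rot: [0.629, 0.776, -0.012, -0.043]
force: [-0.5, -0.3, -0.2]
width: 85.4
```

```bash
python3 -c "
from h import *
tz()"
```

```text
t 31.65 [ 439.9 -313.9  216.7] [-0.0812  0.0359 -0.996 ] [ 1.03  0.42 -0.61  1.79  0.27  1.1   0.52]
```

Call:
send_rows([
  [1, 0, 0.5, 0, 0],
  [1, 0, 0.5, 0, 0],
  [1, 0, 0.5, 0, 0],
  [1, 0, 0.5, 0, 0],
  [1, 0, 0.5, 0, 0],
  [1, 0, 0.5, 0, 0],
  [1, 0, 0.5, 0, 0],
  [1, 0, 0.5, 0, 0],
  [1, 0, -0.5, 0, 0],
  [1, 0, -0.5, 0, 0],
  [1, 0, -0.5, 0, 0],
  [1, 0, -0.5, 0, 0],
  [1, 0, -0.5, 0, 0],
  [1, 0, -0.5, 0, 0],
  [1, 0, -0.5, 0, 0],
  [1, 0, -0.5, 0, 0],
  [1, 0, 0, 0, 0],
])

```text
clock: 33.35
ee_pos: [442.7, -312.3, 215.6]
eef_rot: [0.63, 0.776, -0.011, -0.043]
force: [-0.1, -0.2, 0.2]
width: 85.4
```

```bash
python3 -c "
from h import *
tz()"
```

```text
t 33.35 [ 442.7 -312.3  215.6] [-0.0806  0.0365 -0.9961] [ 1.02  0.43 -0.61  1.79  0.27  1.1   0.52]
```

Call:
send_rows([
  [1, 0, 0, 0.05, 0],
  [1, 0, 0, -0.05, 0],
  [1, 0, 0, 0.05, 0],
  [1, 0, 0, -0.05, 0],
  [1, 0, 0, 0.05, 0],
  [1, 0, 0, -0.05, 0],
  [1, 0, 0, 0.05, 0],
  [1, 0, 0, -0.05, 0],
  [1, 0, 0, 0, 0],
])

```text
clock: 34.25
ee_pos: [444.9, -311.0, 215.5]
eef_rot: [0.628, 0.777, -0.01, -0.042]
force: [0.7, -0.6, 0.3]
width: 85.1
```

```bash
python3 -c "
from h import *
tz()"
```

```text
t 34.25 [ 444.9 -311.   215.5] [-0.0787  0.0374 -0.9962] [ 1.02  0.43 -0.61  1.79  0.27  1.1   0.52]
```

Call:
send_rows([
  [1, 0, 0, -1, 0],
  [1, 0, 0, 1, 0],
  [1, 0, 0, -1, 0],
  [1, 0, 0, 1, 0],
  [1, 0, 0, -1, 0],
  [1, 0, 0, 1, 0],
  [1, 0, 0, -1, 0],
  [1, 0, 0, 1, 0],
  [1, 0, 0, 0, 0],
])

```text
clock: 35.15
ee_pos: [444.6, -312.0, 215.7]
eef_rot: [0.629, 0.776, -0.01, -0.042]
force: [-0.6, 0.3, -0.5]
width: 85.1
```

```bash
python3 -c "
from h import *
tz()"
```

```text
t 35.15 [ 444.6 -312.   215.7] [-0.0783  0.0371 -0.9962] [ 1.02  0.43 -0.61  1.79  0.27  1.1   0.52]
```

Call:
send_rows([
  [1, 1, 0, 0, 0],
  [1, -1, 0, 0, 0],
  [1, 1, 0, 0, 0],
  [1, -1, 0, 0, 0],
  [1, 1, 0, 0, 0],
  [1, -1, 0, 0, 0],
  [1, 1, 0, 0, 0],
  [1, -1, 0, 0, 0],
  [1, 0, 0, 0, 0],
])

```text
clock: 36.05
ee_pos: [447.1, -311.2, 221.8]
eef_rot: [0.628, 0.777, -0.009, -0.041]
force: [-0.7, -1.6, 0.1]
width: 85.6
```

```bash
python3 -c "
from h import *
tz()"
```

```text
t 36.05 [ 447.1 -311.2  221.8] [-0.0747  0.0372 -0.9965] [ 1.02  0.43 -0.61  1.78  0.27  1.11  0.52]
```

Call:
send_rows([
  [1, 1, 0, 0, 1],
  [1, -1, 0, 0, -1],
  [1, 1, 0, 0, 1],
  [1, -1, 0, 0, -1],
  [1, 1, 0, 0, 1],
  [1, -1, 0, 0, -1],
  [1, 1, 0, 0, 1],
  [1, -1, 0, 0, -1],
  [1, 0, 0, 0, 0],
])

```text
clock: 36.95
ee_pos: [439.9, -310.2, 228.3]
eef_rot: [0.628, 0.777, -0.007, -0.04]
force: [-0.9, -0.5, 0.1]
width: 85.5
```

```bash
python3 -c "
from h import *
tz()"
```

```text
t 36.95 [ 439.9 -310.2  228.3] [-0.0707  0.0388 -0.9967] [ 1.04  0.4  -0.62  1.79  0.25  1.11  0.54]
```

Call:
send_rows([
  [1, 1, 0, 0, -1],
  [1, -1, 0, 0, 1],
  [1, 1, 0, 0, -1],
  [1, -1, 0, 0, 1],
  [1, 1, 0, 0, -1],
  [1, -1, 0, 0, 1],
  [1, 1, 0, 0, -1],
  [1, -1, 0, 0, 1],
  [1, 0, 0, 0, 0],
])

```text
clock: 37.85
ee_pos: [452.3, -302.9, 233.6]
eef_rot: [0.628, 0.778, -0.005, -0.039]
force: [0.1, 0.3, 0.8]
width: 85.3
```

```bash
python3 -c "
from h import *
tz()"
```

```text
t 37.85 [ 452.3 -302.9  233.6] [-0.0672  0.041  -0.9969] [ 1.02  0.41 -0.62  1.77  0.25  1.12  0.52]
```

Call:
send_rows([
  [1, 1, 0, 0, 0],
  [1, -1, 0, 0, 0],
  [1, 1, 0, 0, 0],
  [1, -1, 0, 0, 0],
  [1, 1, 0, 0, 0],
  [1, -1, 0, 0, 0],
  [1, 1, 0, 0, 0],
  [1, -1, 0, 0, 0],
  [1, 1, 0, 0, 0],
  [1, -1, 0, 0, 0],
  [1, 1, 0, 0, 0],
  [1, -1, 0, 0, 0],
  [1, 1, 0, 0, 0],
  [1, -1, 0, 0, 0],
  [1, 1, 0, 0, 0],
  [1, -1, 0, 0, 0],
  [1, 1, 0, 0, 0],
  [1, -1, 0, 0, 0],
  [1, 1, 0, 0, 0],
  [1, -1, 0, 0, 0],
])

```text
clock: 39.85
ee_pos: [457.5, -287.5, 244.4]
eef_rot: [0.622, 0.782, 0.001, -0.04]
force: [0.8, 0.3, 0.8]
width: 85.6
```

```bash
python3 -c "
from h import *
tz();go(428,-328.2,130,10.5)"
```

```text
t 39.85 [ 457.5 -287.5  244.4] [-0.0612  0.0515 -0.9968] [ 1.02  0.4  -0.64  1.77  0.23  1.14  0.52]
t 39.85 pos [ 457.5 -287.5  244.4] jawyaw 13.1 tilt 4.59 w 85.6 F [0.8 0.3 0.8]
need xyz units [-1.61 -1.3   4.55] turn 0.44 q7 0.52
```

Call:
send_rows([
  [1, -0.3, -0.3, 0.4, 0.2],
  [1, -0.4, -0.3, 0.6, 0.1],
  [1, -0.4, -0.3, 0.6, 0.1],
  [1, -0.3, -0.3, 0.6, 0],
  [1, -0.2, -0.1, 0.6, 0],
  [1, 0, 0, 0.6, 0],
  [1, 0, 0, 0.6, 0],
  [1, 0, 0, 0.3, 0],
  [1, 0, 0, 0, 0],
])

```text
clock: 40.75
ee_pos: [422.5, -332.0, 127.3]
eef_rot: [0.641, 0.766, 0.0, -0.042]
force: [0.0, 1.1, 0.1]
width: 85.7
```

```bash
python3 -c "
from h import *
tz();go(427.5,-327,40,10.5)"
```

```text
t 40.75 [ 422.5 -332.   127.3] [-0.0632  0.054  -0.9965] [ 1.04  0.53 -0.56  1.87  0.33  0.92  0.5 ]
t 40.75 pos [ 422.5 -332.   127.3] jawyaw 10.3 tilt 4.76 w 85.7 F [0.  1.1 0.1]
need xyz units [-0.06  0.42  3.48] turn -0.03 q7 0.50
```

Call:
send_rows([
  [1, 0, 0.2, 0.4, 0],
  [1, 0, 0.2, 0.6, 0],
  [1, 0, 0, 0.6, 0],
  [1, 0, 0, 0.6, 0],
  [1, 0, 0, 0.2, 0],
  [1, 0, 0, 0, 0],
])

```text
clock: 41.35
ee_pos: [430.5, -326.0, 62.0]
eef_rot: [0.64, 0.767, 0.001, -0.041]
force: [-0.8, -0.5, 0.2]
width: 85.5
```

```bash
python3 -c "
from h import *
tz();go(427.5,-327,7,10.5)
c=snap('side','side12')
c=cv2.imread('pics/side12.png')[90:260,290:450]; cv2.imwrite('pics/c12.png',cv2.resize(c,None,fx=3.5,fy=3.5))"
```

```text
t 41.35 [ 430.5 -326.    62. ] [-0.0618  0.0537 -0.9966] [ 0.99  0.63 -0.51  1.9   0.39  0.8   0.44]
t 41.35 pos [ 430.5 -326.    62. ] jawyaw 10.4 tilt 4.69 w 85.5 F [-0.8 -0.5  0.2]
need xyz units [-0.16 -0.01  2.2 ] turn -0.02 q7 0.44
```

View pics/c12.png

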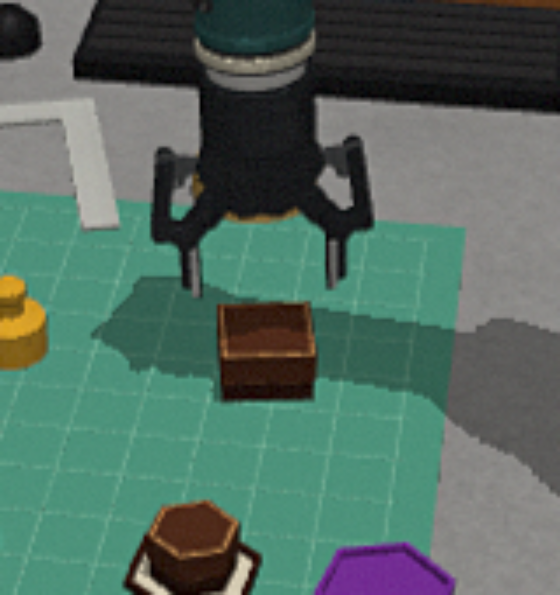

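Call:
send_rows([
  [1, -0.1, 0, 0.4, 0],
  [1, 0, 0, 0.4, 0],
  [1, 0, 0, 0.3, 0],
  [1, 0, 0, 0, 0],
])

```text
clock: 41.8
ee_pos: [430.1, -328.1, 33.6]
eef_rot: [0.641, 0.767, 0.001, -0.039]
force: [0.2, 1.2, -0.0]
width: 85.8
```

```bash
python3 -c "
from h import *
tz();go(427.5,-327,7,10.5)"
```

```text
t 41.80 [ 430.1 -328.1   33.6] [-0.0595  0.0516 -0.9969] [ 0.97  0.67 -0.49  1.91  0.42  0.75  0.42]
t 41.80 pos [ 430.1 -328.1   33.6] jawyaw 10.3 tilt 4.52 w 85.8 F [ 0.2  1.2 -0. ]
need xyz units [-0.   -0.04  1.07] turn -0.03 q7 0.42
```

Call:
send_rows([
  [1, 0, -0.05, 0.3, 0],
  [1, 0, 0, 0.3, 0],
  [1, 0, 0, 0.3, 0],
  [1, 0, 0, 0, 0],
])

```text
clock: 42.2
ee_pos: [427.3, -327.3, 9.4]
eef_rot: [0.641, 0.767, 0.001, -0.039]
force: [0.1, -0.2, -0.7]
width: 85.6
```

```bash
python3 -c "
from h import *
tz();go(427.5,-327,7,10.5)"
```

```text
t 42.20 [ 427.3 -327.3    9.4] [-0.0593  0.0514 -0.9969] [ 0.96  0.7  -0.46  1.92  0.45  0.71  0.4 ]
t 42.20 pos [ 427.3 -327.3    9.4] jawyaw 10.3 tilt 4.50 w 85.6 F [ 0.1 -0.2 -0.7]
need xyz units [0.   0.02 0.1 ] turn -0.03 q7 0.40
```

Call:
send_rows([
  [1, 0, 0, 0.2, 0],
  [1, 0, 0, 0.08, 0],
  [1, 0, 0, 0, 0],
])

```text
clock: 42.5
ee_pos: [427.1, -326.8, 1.8]
eef_rot: [0.641, 0.767, 0.001, -0.039]
force: [0.0, -0.4, 0.4]
width: 85.2
```

Call:
send_rows([
  [0, 0, 0, 0, 0],
  [0, 0, 0, 0, 0],
  [0, 0, 0, 0, 0],
  [0, 0, 0, 0, 0],
  [0, 0, 0, 0, 0],
  [0, 0, 0, 0, 0],
], squeeze=30)

```text
clock: 43.1
ee_pos: [427.2, -326.9, 2.5]
eef_rot: [0.641, 0.767, 0.001, -0.039]
force: [-0.3, -0.1, -0.8]
width: 66.1
```

```bash
python3 -c "
from h import *
tz();go(427.5,-327,60,10.5)
c=snap('side','side13')
c=cv2.imread('pics/side13.png')[90:260,290:450]; cv2.imwrite('pics/c13.png',cv2.resize(c,None,fx=3.5,fy=3.5))"
```

```text
t 43.10 [ 427.2 -326.9    2.5] [-0.0588  0.0508 -0.997 ] [ 0.95  0.72 -0.46  1.92  0.45  0.69  0.39]
t 43.10 pos [ 427.2 -326.9    2.5] jawyaw 10.3 tilt 4.46 w 66.1 F [-0.3 -0.1 -0.8]
need xyz units [ 0.13 -0.1  -2.29] turn -0.03 q7 0.39
```

View pics/c13.png

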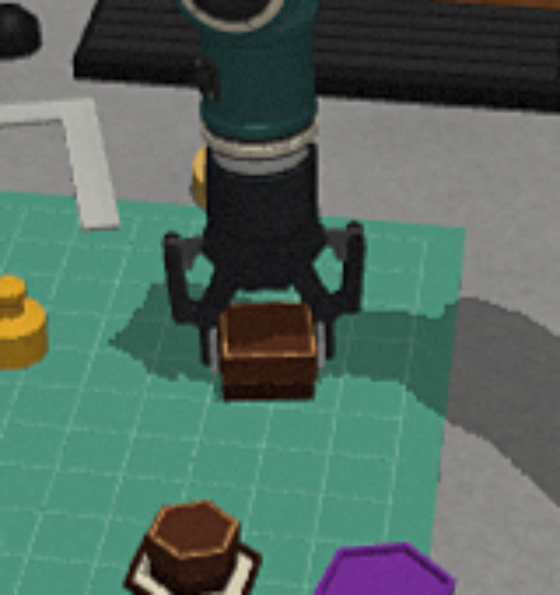

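Call:
send_rows([
  [0, 0, 0, -0.3, 0],
  [0, 0, 0, -0.5, 0],
  [0, 0, 0, -0.6, 0],
  [0, 0, 0, -0.6, 0],
  [0, 0, 0, -0.6, 0],
  [0, 0, 0, -0.6, 0],
  [0, 0, 0, -0.6, 0],
  [0, 0, 0, -0.3, 0],
  [0, 0, 0, 0, 0],
])

```text
clock: 44.05
ee_pos: [435.3, -333.5, 117.7]
eef_rot: [0.641, 0.767, 0.001, -0.036]
force: [0.7, -0.5, -1.2]
width: 66.5
```

```bash
python3 -c "
from h import *
tz();go(621,103,105,-17.2)
c=snap('side','side14')
c=cv2.imread('pics/side14.png')[60:260,290:450]; cv2.imwrite('pics/c14.png',cv2.resize(c,None,fx=3,fy=3))"
```

```text
t 44.05 [ 435.3 -333.5  117.7] [-0.0538  0.0463 -0.9975] [ 1.02  0.55 -0.55  1.86  0.34  0.9   0.48]
t 44.05 pos [ 435.3 -333.5  117.7] jawyaw 10.3 tilt 4.07 w 66.5 F [ 0.7 -0.5 -1.2]
need xyz units [15.81 10.46  0.92] turn 4.59 q7 0.48
```

View pics/c14.png

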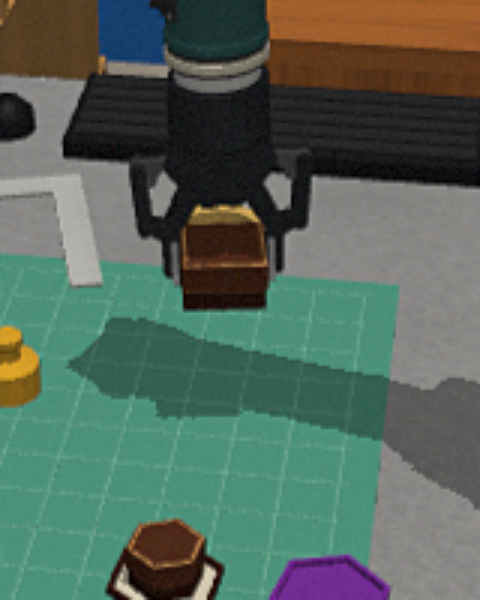

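Call:
send_rows([
  [0, 0.3, 0.1, 0, 0.3],
  [0, 0.5, 0.2, 0, 0.5],
  [0, 0.5, 0.2, 0, 0.5],
  [0, 0.5, 0.2, 0, 0.5],
  [0, 0.5, 0.2, 0, 0.5],
  [0, 0.5, 0.2, 0, 0.5],
  [0, 0.5, 0.2, 0, 0.5],
  [0, 0.5, 0.2, 0, 0.5],
  [0, 0.5, 0.2, 0, 0.4],
  [0, 0.5, 0.2, 0, 0.2],
  [0, 0.5, 0.2, 0, 0.1],
  [0, 0.2, 0, 0, 0],
  [0, 0, 0, 0, 0],
])

```text
clock: 45.4
ee_pos: [492.9, -194.7, 111.2]
eef_rot: [0.808, 0.588, -0.012, -0.043]
force: [-0.1, -0.0, -2.3]
width: 66.2
```

```bash
python3 -c "
from h import *
tz();go(621,103,105,-17.2)"
```

```text
t 45.40 [ 492.9 -194.7  111.2] [-0.0708  0.0556 -0.9959] [ 0.7   0.52 -0.47  1.9   0.26  0.87 -0.21]
t 45.40 pos [ 492.9 -194.7  111.2] jawyaw -17.8 tilt 5.17 w 66.2 F [-0.1 -0.  -2.3]
need xyz units [12.9   1.24  0.55] turn -0.11 q7 -0.21
```

Call:
send_rows([
  [0, 0.3, 0, 0, 0],
  [0, 0.5, 0.05, 0, 0],
  [0, 0.6, 0.05, 0, 0],
  [0, 0.6, 0.05, 0, 0],
  [0, 0.6, 0.05, 0, 0],
  [0, 0.6, 0.05, 0, 0],
  [0, 0.6, 0.05, 0, 0],
  [0, 0.6, 0.05, 0, 0],
  [0, 0.6, 0.05, 0, 0],
  [0, 0.6, 0.05, 0, 0],
  [0, 0.6, 0.05, 0, 0],
  [0, 0.6, 0.05, 0, 0],
  [0, 0.3, 0, 0, 0],
  [0, 0, 0, 0, 0],
])

```text
clock: 46.8
ee_pos: [565.9, -14.6, 115.3]
eef_rot: [0.807, 0.588, -0.012, -0.044]
force: [0.3, 0.7, -2.1]
width: 66.3
```

```bash
python3 -c "
from h import *
tz();go(621,103,105,-17.2)"
```

```text
t 46.80 [565.9 -14.6 115.3] [-0.0718  0.0567 -0.9958] [ 0.38  0.57 -0.5   1.82  0.26  0.89 -0.54]
t 46.80 pos [565.9 -14.6 115.3] jawyaw -17.8 tilt 5.25 w 66.3 F [ 0.3  0.7 -2.1]
need xyz units [5.14 0.7  0.52] turn -0.1 q7 -0.54
```

Call:
send_rows([
  [0, 0.3, 0, 0, -0.1],
  [0, 0.5, 0.1, 0, 0],
  [0, 0.6, 0.1, 0, 0],
  [0, 0.6, 0.1, 0, 0],
  [0, 0.6, 0.1, 0, 0],
  [0, 0.6, 0.1, 0, 0],
  [0, 0.6, 0.1, 0, 0],
  [0, 0.6, 0.1, 0, 0],
  [0, 0.4, 0, 0, 0],
  [0, 0, 0, 0, 0],
])

```text
clock: 47.8
ee_pos: [623.0, 104.6, 117.3]
eef_rot: [0.804, 0.592, -0.012, -0.045]
force: [-0.3, 0.2, -1.9]
width: 66.4
```

```bash
python3 -c "
from h import *
tz();go(621,103,50,-17.2)"
```

```text
t 47.80 [623.  104.6 117.3] [-0.0724  0.0572 -0.9957] [ 0.16  0.66 -0.49  1.66  0.27  0.96 -0.71]
t 47.80 pos [623.  104.6 117.3] jawyaw -17.2 tilt 5.29 w 66.4 F [-0.3  0.2 -1.9]
need xyz units [-0.17  0.18  2.68] turn 0.0 q7 -0.71
```

Call:
send_rows([
  [0, 0.8, 0, 0, 0],
  [0, -0.8, 0, 0, 0],
  [0, 0.8, 0, 0, 0],
  [0, -0.8, 0, 0, 0],
  [0, 0.8, 0, 0, 0],
  [0, -0.8, 0, 0, 0],
  [0, 0.8, 0, 0, 0],
  [0, -0.8, 0, 0, 0],
  [0, 0, 0, 0, 0],
])

```text
clock: 48.7
ee_pos: [622.1, 97.5, 116.2]
eef_rot: [0.806, 0.59, -0.016, -0.042]
force: [0.8, -0.7, -2.5]
width: 66.2
```

```bash
python3 -c "
from h import *
tz();go(621,103,50,-17.2)"
```

```text
t 48.70 [622.1  97.5 116.2] [-0.0756  0.0494 -0.9959] [ 0.17  0.66 -0.49  1.66  0.28  0.96 -0.72]
t 48.70 pos [622.1  97.5 116.2] jawyaw -17.6 tilt 5.18 w 66.2 F [ 0.8 -0.7 -2.5]
need xyz units [0.13 0.12 2.65] turn -0.06 q7 -0.72
```

Call:
send_rows([
  [0, 0.1, 0.05, 0.3, -0.05],
  [0, 0, 0.05, 0.5, 0],
  [0, 0, 0, 0.5, 0],
  [0, 0, 0, 0.5, 0],
  [0, 0, 0, 0.5, 0],
  [0, 0, 0, 0.4, 0],
  [0, 0, 0, 0.2, 0],
  [0, 0, 0, 0, 0],
])

```text
clock: 49.5
ee_pos: [617.6, 103.0, 35.1]
eef_rot: [0.805, 0.592, -0.018, -0.043]
force: [0.9, 0.3, -2.0]
width: 66.2
```

```bash
python3 -c "
from h import *
tz();go(621,103,20,-17.2)
c=snap('side','side15')
c=cv2.imread('pics/side15.png')[190:370,170:370]; cv2.imwrite('pics/c15.png',cv2.resize(c,None,fx=3,fy=3))"
```

```text
t 49.50 [617.6 103.   35.1] [-0.08    0.0488 -0.9956] [ 0.13  0.76 -0.45  1.7   0.33  0.83 -0.75]
t 49.50 pos [617.6 103.   35.1] jawyaw -17.2 tilt 5.37 w 66.2 F [ 0.9  0.3 -2. ]
need xyz units [0.03 0.18 0.59] turn -0.01 q7 -0.75
```

View pics/c15.png

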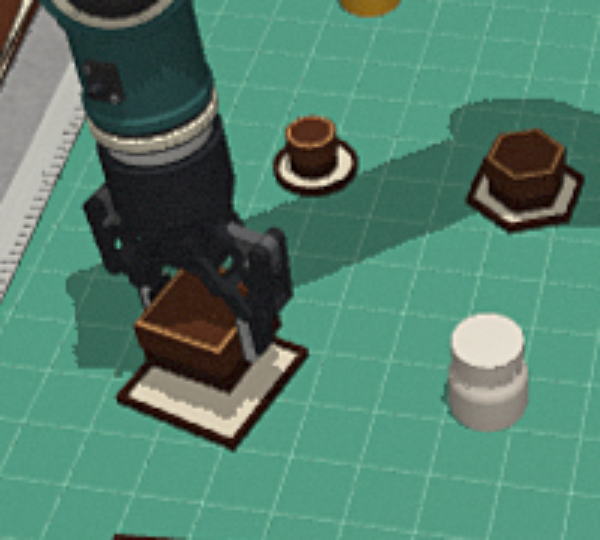

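Call:
send_rows([
  [0, 0, 0.15, 0.2, 0],
  [0, 0, 0.05, 0.15, 0],
  [0, 0, 0, 0.1, 0],
  [0, 0, 0, 0, 0],
])

```text
clock: 49.95
ee_pos: [623.8, 102.1, 24.6]
eef_rot: [0.805, 0.592, -0.016, -0.042]
force: [-0.1, -0.4, -1.6]
width: 66.1
```

```bash
python3 -c "
from h import *
tz();go(621,103,6,-17.2)"
```

```text
t 49.95 [623.8 102.1  24.6] [-0.0759  0.0493 -0.9959] [ 0.13  0.78 -0.44  1.69  0.34  0.82 -0.75]
t 49.95 pos [623.8 102.1  24.6] jawyaw -17.3 tilt 5.19 w 66.1 F [-0.1 -0.4 -1.6]
need xyz units [-0.02 -0.05  0.75] turn -0.01 q7 -0.75
```

Call:
send_rows([
  [0, 0, 0, 0.1, 0],
  [0, 0, 0, 0.1, 0],
  [0, 0, 0, 0.1, 0],
  [0, 0, 0, 0.1, 0],
  [0, 0, 0, 0.08, 0],
  [0, 0, 0, 0, 0],
])

```text
clock: 50.55
ee_pos: [623.0, 102.7, 12.1]
eef_rot: [0.805, 0.592, -0.016, -0.042]
force: [-0.3, -1.1, -1.7]
width: 66.0
```

```bash
python3 -c "
from h import *
tz();go(621,103,6,-17.2)"
```

```text
t 50.55 [623.  102.7  12.1] [-0.0751  0.0494 -0.9959] [ 0.12  0.8  -0.44  1.69  0.34  0.8  -0.76]
t 50.55 pos [623.  102.7  12.1] jawyaw -17.3 tilt 5.16 w 66.0 F [-0.3 -1.1 -1.7]
need xyz units [-0.02 -0.06  0.25] turn -0.01 q7 -0.76
```

Call:
send_rows([
  [0, 0, -0.05, 0.08, 0],
  [0, 0, 0, 0.06, 0],
  [0, 0, 0, 0.05, 0],
  [0, 0, 0, 0, 0],
])

```text
clock: 50.95
ee_pos: [621.6, 103.4, 7.6]
eef_rot: [0.805, 0.592, -0.015, -0.042]
force: [-0.7, -1.4, 0.3]
width: 66.2
```

```bash
python3 -c "
from h import *
tz();go(621,103,5.5,-17.2)"
```

```text
t 50.95 [621.6 103.4   7.6] [-0.0746  0.0493 -0.996 ] [ 0.12  0.8  -0.43  1.69  0.35  0.79 -0.76]
t 50.95 pos [621.6 103.4   7.6] jawyaw -17.3 tilt 5.13 w 66.2 F [-0.7 -1.4  0.3]
need xyz units [-0.03 -0.01  0.08] turn -0.01 q7 -0.76
```

Call:
send_rows([
  [0, 0, 0, 0.08, 0],
  [0, 0, 0, 0.06, 0],
  [0, 0, 0, 0, 0],
])

```text
clock: 51.25
ee_pos: [621.7, 103.4, 7.8]
eef_rot: [0.805, 0.592, -0.016, -0.041]
force: [0.4, 1.2, -1.1]
width: 66.3
```

```bash
python3 -c "
from h import *
tz();go(621,103,5.5,-17.2)
c=snap('side','side16')
c=cv2.imread('pics/side16.png')[190:370,170:370]; cv2.imwrite('pics/c16.png',cv2.resize(c,None,fx=3,fy=3))"
```

```text
t 51.25 [621.7 103.4   7.8] [-0.0739  0.0478 -0.9961] [ 0.12  0.8  -0.43  1.69  0.35  0.79 -0.76]
t 51.25 pos [621.7 103.4   7.8] jawyaw -17.3 tilt 5.05 w 66.3 F [ 0.4  1.2 -1.1]
need xyz units [-0.03 -0.02  0.09] turn -0.01 q7 -0.76
```

View pics/c16.png

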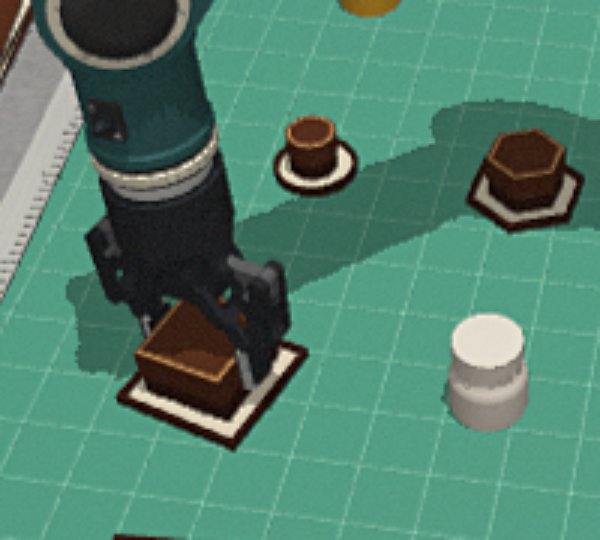

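Call:
send_rows([
  [0, 0, 0, 0.15, 0],
  [0, 0, 0, 0.1, 0],
])

```text
clock: 51.5
ee_pos: [621.8, 103.2, 6.4]
eef_rot: [0.805, 0.592, -0.016, -0.04]
force: [-8.9, -3.8, 21.1]
width: 66.1
```

```bash
python3 -c "
from h import *
tz();go(621,103,5.5,-17.2)
c=snap('side','side16b');W=cloud(c)
w=W.reshape(-1,3);d=np.hypot(w[:,0]-622,w[:,1]-102);q=w[(d<30)&(w[:,2]>36)&(w[:,2]<52)]
print(len(q),np.median(q[:,2]),np.linalg.lstsq(np.c_[q[:,:2]-[622,102],np.ones(len(q))],q[:,2],rcond=None)[0])"
```

```text
t 51.50 [621.8 103.2   6.4] [-0.0736  0.0453 -0.9963] [ 0.11  0.8  -0.43  1.69  0.35  0.79 -0.76]
t 51.50 pos [621.8 103.2   6.4] jawyaw -17.3 tilt 4.96 w 66.1 F [-8.9 -3.8 21.1]
need xyz units [-0.02 -0.03  0.04] turn -0.01 q7 -0.76
365 43.49681944534955 [-3.09987188e-02  8.87037821e-03  4.35836878e+01]
```

Call:
send_rows([
  [0.8, 0, 0, 0, 0],
  [0.85, 0, 0, 0, 0],
  [0.9, 0, 0, 0, 0],
  [1, 0, 0, 0, 0],
  [1, 0, 0, 0, 0],
  [1, 0, 0, -0.3, 0],
  [1, 0, 0, -0.5, 0],
  [1, 0, 0, -0.6, 0],
  [1, 0, 0, -0.6, 0],
  [1, 0, 0, -0.6, 0],
  [1, 0, 0, -0.6, 0],
  [1, 0, 0, -0.6, 0],
  [1, 0, 0, 0, 0],
])

```text
clock: 52.85
ee_pos: [631.4, 99.1, 111.6]
eef_rot: [0.805, 0.592, -0.014, -0.039]
force: [0.1, -0.5, -0.1]
width: 85.5
```

```bash
python3 -c "
from h import *
tz();go(428,317,130,8.6)
c=snap('side','side17')
c=cv2.imread('pics/side17.png')[190:480,170:420]; cv2.imwrite('pics/c17.png',cv2.resize(c,None,fx=2,fy=2))"
```

```text
t 52.85 [631.4  99.1 111.6] [-0.0679  0.0464 -0.9966] [ 0.16  0.67 -0.48  1.64  0.29  0.96 -0.72]
t 52.85 pos [631.4  99.1 111.6] jawyaw -17.3 tilt 4.72 w 85.5 F [ 0.1 -0.5 -0.1]
need xyz units [  5.91 -10.38   0.22] turn -4.31 q7 -0.72
```

View pics/c17.png

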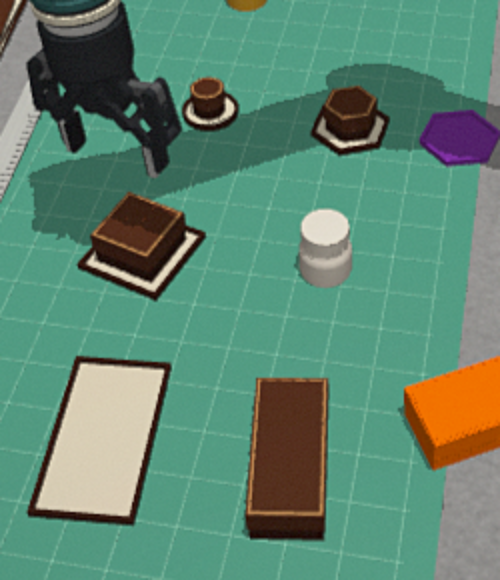

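The square box sits flat in its tray, at (140,235) in the crop. I move on to the long box.

Call:
send_rows([
  [1, 0.2, -0.4, -0.2, -0.3],
  [1, 0.3, -0.6, -0.2, -0.4],
  [1, 0.3, -0.6, 0, -0.4],
  [1, 0.3, -0.6, 0, -0.4],
  [1, 0.3, -0.6, 0, -0.4],
  [1, 0.35, -0.5, 0, -0.4],
  [1, 0.4, -0.5, 0, -0.4],
  [1, 0.4, -0.5, 0, -0.4],
  [1, 0.5, -0.5, 0, -0.4],
  [1, 0.5, -0.4, 0, -0.4],
  [1, 0.5, -0.4, 0, -0.3],
  [1, 0.5, -0.4, 0, -0.1],
  [1, 0.5, -0.4, 0, 0],
  [1, 0.5, -0.4, 0, 0],
  [1, 0.5, -0.4, 0, 0],
  [1, 0, 0, 0, 0],
])

```text
clock: 54.5
ee_pos: [428.3, 269.0, 140.9]
eef_rot: [0.634, 0.772, -0.007, -0.044]
force: [-0.3, 0.1, 0.5]
width: 85.3
```

```bash
python3 -c "
from h import *
tz();go(428,317,130,8.6)"
```

```text
t 54.50 [428.3 269.  140.9] [-0.0769  0.0457 -0.996 ] [-0.01  0.48 -0.71  1.96  0.3   0.86 -0.67]
t 54.50 pos [428.3 269.  140.9] jawyaw 11.4 tilt 5.13 w 85.3 F [-0.3  0.1  0.5]
need xyz units [1.86 0.39 0.52] turn 0.46 q7 -0.67
```

Call:
send_rows([
  [1, 1, 0.2, 0, 0.2],
  [1, 1, 0.2, 0, 0.2],
  [1, -1, 0, 0, 0],
  [1, 1, 0, 0, 0],
  [1, -1, 0, 0, 0],
  [1, 1, 0, 0, 0],
  [1, -1, 0, 0, 0],
  [1, 1, 0, 0, 0],
  [1, -1, 0, 0, 0],
  [1, 1, 0, 0, 0],
  [1, 0, 0, 0, 0],
])

```text
clock: 55.6
ee_pos: [436.4, 318.0, 142.8]
eef_rot: [0.655, 0.755, -0.007, -0.041]
force: [0.4, 1.4, -0.7]
width: 85.5
```

```bash
python3 -c "
from h import *
tz();go(428,317,130,8.6)"
```

```text
t 55.60 [436.4 318.  142.8] [-0.0701  0.0431 -0.9966] [-0.11  0.52 -0.68  1.89  0.31  0.88 -0.8 ]
t 55.60 pos [436.4 318.  142.8] jawyaw 8.2 tilt 4.72 w 85.5 F [ 0.4  1.4 -0.7]
need xyz units [-0.02 -0.31  0.53] turn -0.07 q7 -0.80
```

Call:
send_rows([
  [1, 0, 0, -1, 0],
  [1, 0, 0, -1, 0],
  [1, 0, 0, 1, 0],
  [1, 0, 0, 1, 0],
  [1, 0, 0, -1, 0],
  [1, 0, 0, -1, 0],
  [1, 0, 0, 1, 0],
  [1, 0, 0, 1, 0],
  [1, 0, 0, 0, 0],
])

```text
clock: 56.5
ee_pos: [442.9, 312.4, 142.5]
eef_rot: [0.659, 0.751, -0.007, -0.038]
force: [-0.1, 0.1, -0.3]
width: 85.5
```

```bash
python3 -c "
from h import *
tz();go(428,317,130,8.6)"
```

```text
t 56.50 [442.9 312.4 142.5] [-0.066   0.0398 -0.997 ] [-0.11  0.52 -0.68  1.89  0.32  0.88 -0.8 ]
t 56.50 pos [442.9 312.4 142.5] jawyaw 7.5 tilt 4.42 w 85.5 F [-0.1  0.1 -0.3]
need xyz units [ 0.23 -0.53  0.55] turn -0.18 q7 -0.80
```

Call:
send_rows([
  [1, 0, -0.2, -1, 0],
  [1, 0, 0, -1, 0],
  [1, 0, 0, 1, 0],
  [1, 0, 0, 1, 0],
  [1, 0, -0.2, -1, 0],
  [1, 0, 0, -1, 0],
  [1, 0, 0, 1, 0],
  [1, 0, 0, 1, 0],
  [1, 0, -0.2, -1, 0],
  [1, 0, 0, -1, 0],
  [1, 0, 0, 1, 0],
  [1, 0, 0, 1, 0],
  [1, 0, -0.2, -1, 0],
  [1, 0, 0, -1, 0],
  [1, 0, 0, 1, 0],
  [1, 0, 0, 1, 0],
  [1, 0, -0.2, -1, 0],
  [1, 0, 0, -1, 0],
  [1, 0, 0, 1, 0],
  [1, 0, 0, 1, 0],
])

```text
clock: 58.5
ee_pos: [432.8, 307.3, 164.0]
eef_rot: [0.665, 0.746, 0.002, -0.032]
force: [-0.4, -0.5, -0.8]
width: 85.6
```

```bash
python3 -c "
from h import *
tz();go(428,317,130,8.6)"
```

```text
t 58.50 [432.8 307.3 164. ] [-0.0459  0.0461 -0.9979] [-0.08  0.47 -0.7   1.91  0.3   0.89 -0.8 ]
t 58.50 pos [432.8 307.3 164. ] jawyaw 6.7 tilt 3.73 w 85.6 F [-0.4 -0.5 -0.8]
need xyz units [ 0.34 -0.09  1.38] turn -0.32 q7 -0.80
```

Call:
send_rows([
  [1, 0.2, -0.1, -1, -0.2],
  [1, 0, 0, -1, 0],
  [1, 0, 0, 1, 0],
  [1, 0, 0, 1, 0],
  [1, 0, -0.2, -1, -0.1],
  [1, 0, 0, -1, 0],
  [1, 0, 0, 1, 0],
  [1, 0, 0, 1, 0],
  [1, 0.1, -0.2, -1, 0],
  [1, 0, 0, -1, 0],
  [1, 0, 0, 1, 0],
  [1, 0, 0, 1, 0],
  [1, 0.1, -0.2, -1, 0],
  [1, 0, 0, -1, 0],
  [1, 0, 0, 1, 0],
  [1, 0, 0, 1, 0],
  [1, 0.1, -0.2, -1, 0],
  [1, 0, 0, -1, 0],
  [1, 0, 0, 1, 0],
  [1, 0, 0, 1, 0],
])

```text
clock: 60.5
ee_pos: [421.5, 314.6, 184.1]
eef_rot: [0.658, 0.753, 0.01, -0.027]
force: [0.2, 0.4, 0.3]
width: 85.1
```

```bash
python3 -c "
from h import *
tz();go(428,317,130,8.6)"
```

```text
t 60.50 [421.5 314.6 184.1] [-0.028   0.0503 -0.9983] [-0.08  0.42 -0.73  1.92  0.29  0.9  -0.8 ]
t 60.50 pos [421.5 314.6 184.1] jawyaw 7.8 tilt 3.30 w 85.1 F [0.2 0.4 0.3]
need xyz units [-0.05  0.31  2.16] turn -0.14 q7 -0.80
```

```bash
python3 -c "
from h import *
for n,(u0,v0,u1,v1) in(('side17',(270,365,345,470)),('top9',(130,222,215,272))):
    c=load(n);W=cloud(c);hsv=cv2.cvtColor(c['pixels'],cv2.COLOR_BGR2HSV)
    m=np.zeros((480,640),bool);m[v0:v1,u0:u1]=True
    s=m&(hsv[...,0]<25)&(hsv[...,2]>(85 if n[0]=='t' else 100))&(W[...,2]>35)&(W[...,2]<48)
    v,u=np.nonzero(s);P=ray(c,np.c_[u,v],40.)[:,:2].astype(np.float32);print(n,len(u),cv2.minAreaRect(P))
"
```

```text
side17 443 ((429.0047607421875, 317.03887939453125), (60.5112190246582, 127.64767456054688), 8.603652954101562)
top9 301 ((429.7304382324219, 314.9854736328125), (60.622161865234375, 127.9878158569336), 8.63060188293457)
```

Call:
send_rows([
  [1, 0.05, 0.15, 0.4, -0.1],
  [1, 0, 0.1, 0.6, 0],
  [1, 0, 0, 0.6, 0],
  [1, 0, 0, 0.6, 0],
  [1, 0, 0, 0.6, 0],
  [1, 0, 0, 0.6, 0],
  [1, 0, 0, 0.4, 0],
  [1, 0, 0, 0, 0],
])

```text
clock: 61.3
ee_pos: [425.6, 320.9, 81.7]
eef_rot: [0.654, 0.756, 0.009, -0.027]
force: [-1.7, -0.1, 0.1]
width: 85.1
```

```bash
python3 -c "
from h import *
tz();go(428.7,317.2,40,8.6)"
```

```text
t 61.30 [425.6 320.9  81.7] [-0.0298  0.0484 -0.9984] [-0.18  0.58 -0.63  1.97  0.42  0.72 -0.9 ]
t 61.30 pos [425.6 320.9  81.7] jawyaw 8.3 tilt 3.26 w 85.1 F [-1.7 -0.1  0.1]
need xyz units [-0.25  0.14  1.66] turn -0.04 q7 -0.90
```

Call:
send_rows([
  [1, -0.2, 0.15, 0.3, 0],
  [1, 0, 0, 0.4, 0],
  [1, 0, 0, 0.4, 0],
  [1, 0, 0, 0, 0],
])

```text
clock: 61.7
ee_pos: [430.4, 317.9, 52.3]
eef_rot: [0.654, 0.756, 0.009, -0.027]
force: [-0.3, -0.3, -0.5]
width: 85.4
```

```bash
python3 -c "
from h import *
tz();go(428.7,317.2,20,8.6)
c=snap('side','side18')
c=cv2.imread('pics/side18.png')[250:480,180:420]; cv2.imwrite('pics/c18.png',cv2.resize(c,None,fx=2.5,fy=2.5))"
```

```text
t 61.70 [430.4 317.9  52.3] [-0.0282  0.0491 -0.9984] [-0.2   0.63 -0.6   1.98  0.46  0.67 -0.92]
t 61.70 pos [430.4 317.9  52.3] jawyaw 8.3 tilt 3.25 w 85.4 F [-0.3 -0.3 -0.5]
need xyz units [-0.08 -0.05  1.29] turn -0.05 q7 -0.92
```

View pics/c18.png

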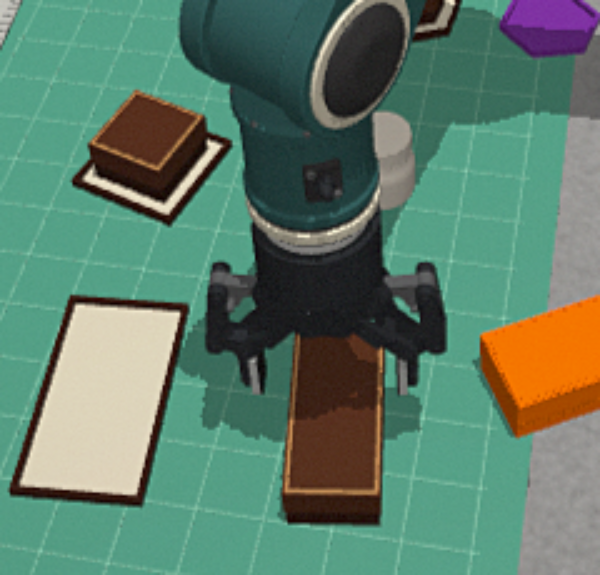

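Call:
send_rows([
  [1, -0.05, -0.05, 0.3, 0],
  [1, 0, 0, 0.4, 0],
  [1, 0, 0, 0.4, 0],
  [1, 0, 0, 0.3, 0],
  [1, 0, 0, 0, 0],
])

```text
clock: 62.25
ee_pos: [428.8, 319.0, 15.4]
eef_rot: [0.654, 0.756, 0.01, -0.026]
force: [-0.0, -1.0, 0.8]
width: 85.3
```

```bash
python3 -c "
from h import *
tz();go(428.7,317.2,2.5,8.6)"
```

```text
t 62.25 [428.8 319.   15.4] [-0.0264  0.0504 -0.9984] [-0.24  0.68 -0.55  1.99  0.51  0.6  -0.96]
t 62.25 pos [428.8 319.   15.4] jawyaw 8.3 tilt 3.26 w 85.3 F [-0.  -1.   0.8]
need xyz units [-0.1  -0.    0.51] turn -0.04 q7 -0.96
```

Call:
send_rows([
  [1, -0.08, 0, 0.2, 0],
  [1, 0, 0, 0.2, 0],
  [1, 0, 0, 0.1, 0],
  [1, 0, 0, 0, 0],
])

```text
clock: 62.65
ee_pos: [428.8, 317.7, 1.7]
eef_rot: [0.654, 0.756, 0.011, -0.027]
force: [-0.2, 0.6, -0.9]
width: 85.5
```

Call:
send_rows([
  [0, 0, 0, 0, 0],
  [0, 0, 0, 0, 0],
  [0, 0, 0, 0, 0],
  [0, 0, 0, 0, 0],
  [0, 0, 0, 0, 0],
  [0, 0, 0, 0, 0],
  [0, 0, 0, 0, 0],
], squeeze=40)

```text
clock: 63.35
ee_pos: [428.8, 317.6, 2.2]
eef_rot: [0.654, 0.756, 0.011, -0.026]
force: [0.2, 0.3, -1.4]
width: 61.9
```

```bash
python3 -c "
from h import *
tz();go(428.7,317.2,2.5,8.6)"
```

```text
t 63.35 [428.8 317.6   2.2] [-0.0261  0.0505 -0.9984] [-0.25  0.7  -0.53  1.99  0.53  0.57 -0.97]
t 63.35 pos [428.8 317.6   2.2] jawyaw 8.3 tilt 3.26 w 61.9 F [ 0.2  0.3 -1.4]
need xyz units [-0.01 -0.01 -0.01] turn -0.04 q7 -0.97
```

Call:
send_rows([
  [0, 0, 0, -0.3, 0],
  [0, 0, 0, -0.5, 0],
  [0, 0, 0, -0.5, 0],
  [0, 0, 0, -0.5, 0],
  [0, 0, 0, -0.3, 0],
  [0, 0, 0, 0, 0],
])

```text
clock: 63.95
ee_pos: [430.7, 314.9, 60.3]
eef_rot: [0.654, 0.756, 0.011, -0.026]
force: [-0.5, 0.0, -1.3]
width: 61.8
```

```bash
python3 -c "
from h import *
tz();go(594.2,314.6,55,4.0)
c=snap('side','side19')
c=cv2.imread('pics/side19.png')[250:480,180:420]; cv2.imwrite('pics/c19.png',cv2.resize(c,None,fx=2.5,fy=2.5))"
```

```text
t 63.95 [430.7 314.9  60.3] [-0.0246  0.051  -0.9984] [-0.18  0.61 -0.61  1.98  0.45  0.68 -0.91]
t 63.95 pos [430.7 314.9  60.3] jawyaw 8.3 tilt 3.24 w 61.8 F [-0.5  0.  -1.3]
need xyz units [-0.96  6.47  0.05] turn 0.72 q7 -0.91
```

View pics/c19.png

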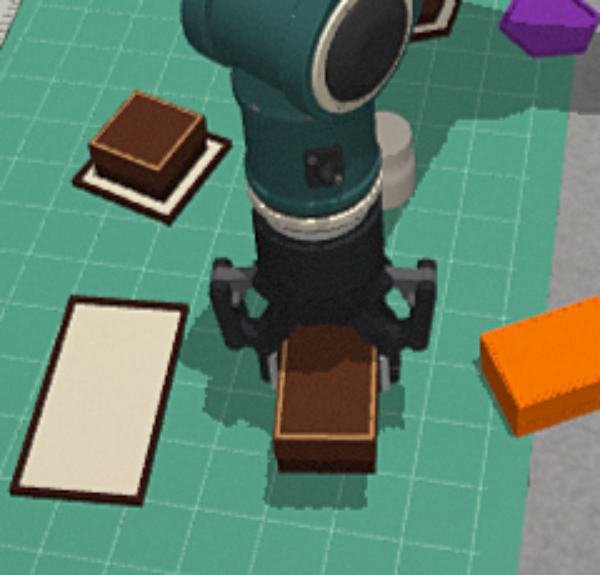

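Lifted level. I carry it outward in small steps.

Call:
send_rows([
  [0, 0, 0.2, 0, 0.1],
  [0, -0.05, 0.4, 0, 0.15],
  [0, -0.05, 0.4, 0, 0.15],
  [0, -0.05, 0.4, 0, 0.15],
  [0, -0.05, 0.4, 0, 0.1],
  [0, -0.05, 0.4, 0, 0],
  [0, -0.05, 0.4, 0, 0],
  [0, -0.05, 0.4, 0, 0],
  [0, -0.05, 0.4, 0, 0],
  [0, -0.05, 0.4, 0, 0],
  [0, -0.05, 0.4, 0, 0],
  [0, 0, 0.4, 0, 0],
  [0, 0, 0.4, 0, 0],
  [0, 0, 0.2, 0, 0],
  [0, 0, 0, 0, 0],
])

```text
clock: 65.5
ee_pos: [573.3, 311.5, 53.0]
eef_rot: [0.682, 0.731, 0.008, -0.027]
force: [-0.4, 0.3, -3.3]
width: 61.7
```

```bash
python3 -c "
from h import *
tz();go(594.2,314.6,40,4.0)"
```

```text
t 65.50 [573.3 311.5  53. ] [-0.0277  0.0487 -0.9984] [-0.13  0.77 -0.56  1.67  0.44  0.83 -0.8 ]
t 65.50 pos [573.3 311.5  53. ] jawyaw 4.0 tilt 3.21 w 61.7 F [-0.4  0.3 -3.3]
need xyz units [0.04 0.85 0.5 ] turn -0.0 q7 -0.80
```

Tilt nearly unchanged. Now the final approach.

Call:
send_rows([
  [0, 0, 0.3, 0, 0],
  [0, 0, 0.3, 0.1, 0],
  [0, 0, 0.2, 0.3, 0],
  [0, 0, 0, 0.3, 0],
  [0, 0, 0, 0.2, 0],
  [0, 0, 0, 0, 0],
])

```text
clock: 66.1
ee_pos: [592.8, 314.3, 27.3]
eef_rot: [0.682, 0.731, 0.007, -0.027]
force: [-0.7, 0.6, -2.4]
width: 61.7
```

```bash
python3 -c "
from h import *
tz();go(594.2,314.6,6,4.0)
c=snap('side','side20')
c=cv2.imread('pics/side20.png')[270:480,150:370]; cv2.imwrite('pics/c20.png',cv2.resize(c,None,fx=2.7,fy=2.7))"
```

```text
t 66.10 [592.8 314.3  27.3] [-0.0298  0.0479 -0.9984] [-0.14  0.83 -0.54  1.63  0.46  0.82 -0.79]
t 66.10 pos [592.8 314.3  27.3] jawyaw 4.0 tilt 3.23 w 61.7 F [-0.7  0.6 -2.4]
need xyz units [-0.04  0.08  0.85] turn 0.01 q7 -0.79
```

View pics/c20.png

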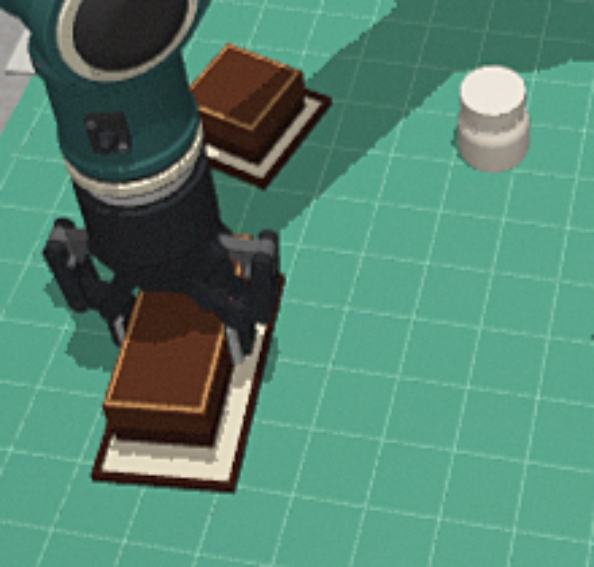

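Call:
send_rows([
  [0, 0, 0.05, 0.15, 0],
  [0, 0, 0, 0.2, 0],
  [0, 0, 0, 0.15, 0],
  [0, 0, 0, 0.1, 0],
  [0, 0, 0, 0, 0],
])

```text
clock: 66.65
ee_pos: [593.3, 315.7, 11.7]
eef_rot: [0.681, 0.731, 0.008, -0.027]
force: [0.7, -1.1, -1.7]
width: 61.5
```

```bash
python3 -c "
from h import *
tz();go(594.2,314.6,5.5,4.0)"
```

```text
t 66.65 [593.3 315.7  11.7] [-0.0294  0.0483 -0.9984] [-0.15  0.85 -0.53  1.63  0.47  0.8  -0.79]
t 66.65 pos [593.3 315.7  11.7] jawyaw 4.1 tilt 3.24 w 61.5 F [ 0.7 -1.1 -1.7]
need xyz units [-0.06  0.04  0.24] turn 0.02 q7 -0.79
```

Call:
send_rows([
  [0, -0.05, 0, 0.1, 0],
  [0, 0, 0, 0.08, 0],
  [0, 0, 0, 0.06, 0],
  [0, 0, 0, 0, 0],
])

```text
clock: 67.05
ee_pos: [593.6, 314.8, 5.7]
eef_rot: [0.681, 0.731, 0.008, -0.027]
force: [-0.7, -0.2, -1.9]
width: 61.6
```

```bash
python3 -c "
from h import *
tz();go(594.2,314.6,5.5,4.0)"
```

```text
t 67.05 [593.6 314.8   5.7] [-0.0286  0.0487 -0.9984] [-0.15  0.86 -0.52  1.63  0.48  0.79 -0.8 ]
t 67.05 pos [593.6 314.8   5.7] jawyaw 4.1 tilt 3.24 w 61.6 F [-0.7 -0.2 -1.9]
need xyz units [-0.01  0.03  0.01] turn 0.02 q7 -0.80
```

Call:
send_rows([
  [0, 0, 0, 0.08, 0],
  [0, 0, 0, 0.08, 0],
])

```text
clock: 67.25
ee_pos: [593.7, 314.8, 5.4]
eef_rot: [0.681, 0.732, 0.008, -0.026]
force: [-6.6, -5.9, 15.4]
width: 61.5
```

```bash
python3 -c "
from h import *
tz();print(sense()['force'])"
```

```text
t 67.25 [593.7 314.8   5.4] [-0.0279  0.0468 -0.9985] [-0.16  0.86 -0.52  1.63  0.48  0.79 -0.8 ]
[-6.62775114 -5.90422514 15.40088215]
```

Firm contact at 15 N. Release and retreat.

Call:
send_rows([
  [0.75, 0, 0, 0, 0],
  [0.8, 0, 0, 0, 0],
  [0.9, 0, 0, 0, 0],
  [1, 0, 0, 0, 0],
  [1, 0, 0, 0, 0],
  [1, 0, 0, -0.3, 0],
  [1, 0, 0, -0.6, 0],
  [1, 0, 0, -0.8, 0],
  [1, 0, 0, -0.8, 0],
  [1, 0, 0, -0.8, 0],
  [1, 0, 0, -0.8, 0],
  [1, 0, 0, -0.8, 0],
  [1, 0, 0, -0.8, 0],
  [1, 0, 0, 0, 0],
])

```text
clock: 68.65
ee_pos: [599.5, 309.6, 163.8]
eef_rot: [0.681, 0.732, 0.012, -0.025]
force: [0.6, 0.9, 0.7]
width: 85.4
```

Call:
send_rows([
  [1, -0.5, -0.5, -0.3, 0],
  [1, -0.8, -0.5, 0, 0],
  [1, -0.8, -0.5, 0, 0],
  [1, -0.8, -0.5, 0, 0],
  [1, -0.8, -0.5, 0, 0],
  [1, -0.8, -0.5, 0, 0],
  [1, -0.8, -0.5, 0, 0],
  [1, -0.8, -0.5, 0, 0],
  [1, -0.5, -0.3, 0, 0],
  [1, 0, 0, 0, 0],
])

```text
clock: 69.65
ee_pos: [497.5, 130.7, 164.9]
eef_rot: [0.68, 0.733, 0.012, -0.025]
force: [-0.3, 0.9, 0.3]
width: 85.1
```

```bash
python3 -c "
from h import *
tz()
c=snap('side','side21');t=snap('top','top21')
# box tops: position, height, slope, fit
for n,c in(('side',c),('top',t)):
    w=cloud(c).reshape(-1,3)
    for nm,x,y,zt,r in(('long',594.8,313,43,80),('sq',622.7,101.8,43,50),('hex',446.2,-111.6,39,34),('round',607,-114,37,24)):
        d=np.hypot(w[:,0]-x,w[:,1]-y);q=w[(d<r)&(abs(w[:,2]-zt)<5)]
        if len(q)<20: print(n,nm,'few');continue
        k=np.linalg.lstsq(np.c_[q[:,:2]-[x,y],np.ones(len(q))],q[:,2],rcond=None)[0]
        R=cv2.minAreaRect(q[:,:2].astype(np.float32));print(n,nm,'off',np.round(np.array(R[0])-[x,y],1),np.round(R[1],1),'ang %.1f'%R[2],'z %.1f'%np.median(q[:,2]),'slope',k[:2].round(3))
    for nm,x,y,zt in(('jar',437.7,92.7,62),('w',611,-326,30)):
        d=np.hypot(w[:,0]-x,w[:,1]-y);q=w[(d<45)&(w[:,2]>zt-8)];print(n,nm,q.mean(0).round(1) if len(q) else 'hid')
"
```

```text
t 69.65 [497.5 130.7 164.9] [-0.0203  0.0506 -0.9985] [ 0.27  0.43 -0.69  1.95  0.28  0.87 -0.48]
side long off [-1.   0.9] [ 63.4 133.6] ang 4.6 z 42.4 slope [ 0.004 -0.001]
side sq off [-0.3  1.1] [68.5 69.5] ang 72.8 z 42.0 slope [ 0.002 -0.002]
side hex off [-3.3 -0.6] [52.6 55.6] ang 24.2 z 37.7 slope [0.001 0.008]
side round few
side jar [434.5 106.5 482. ]
side w hid
top long off [-0.9 -0.3] [ 63.4 130.9] ang 4.4 z 43.3 slope [ 0.001 -0.001]
top sq off [-0.2 -1.4] [66.5 67.1] ang 73.8 z 43.2 slope [-0.004  0.009]
top hex off [ 0.1 -1.9] [57.3 52. ] ang 22.8 z 39.1 slope [0.003 0.003]
top round off [ 0.6 -0.7] [36.3 36.8] ang 47.9 z 36.9 slope [-0.012  0.009]
top jar [441.5  84.1 581.9]
top w [ 611.6 -327.4   38.3]
```

View pics/side21.png

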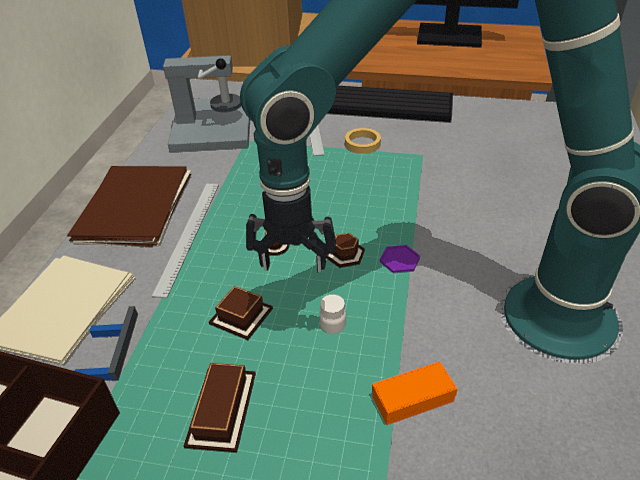

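View pics/top21.png

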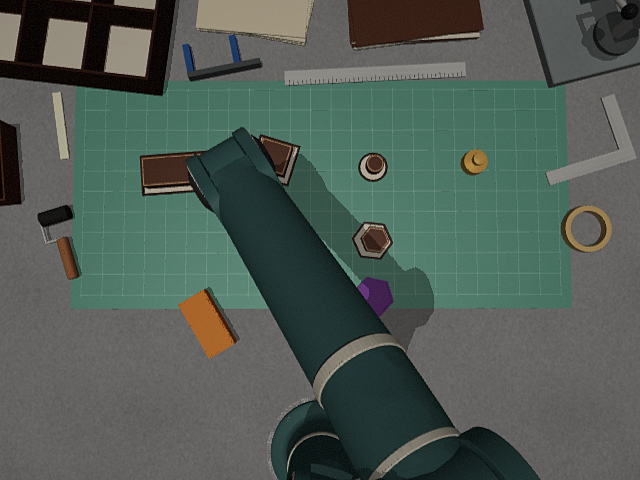

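All four boxes stand flat in their trays: tops at about 43, 43, 39 and 37 mm, slopes of 0.01 or less. In the side view the jar is still at (333,313), and in the top view the weight is still at (475,161). The arm is clear of everything, so I hand in.

```bash
python3 -c "
from h import *
print(sign_off())"
```

```text
the job is handed in; nothing more can be done
None
```

All four boxes are in the trays of their own shape, and I handed the job in at about 70 s of the 128 s allowed. I placed the round box first, then the hexagonal, the square and the long one. Each was gripped on its sides, lowered to the tray floor and then released.

**Last checks:**
- **Heights:** from the top camera the box tops were at 43.3 mm (long), 43.2 mm (square), 39.1 mm (hexagonal) and 36.9 mm (round). All are within 0.2 mm of what a box on its tray floor should show.
- **Flat and centred:** the tops sloped by about 0.01 or less, and each box was within about 2 mm of its tray's centre in that view.
- **Jar and weight:** the pictures show both still in their starting places. The jar was partly hidden by the arm, so I checked it by eye in the side view and did not measure it.
- **Gripper:** it was open and well above everything at the end.

**What disagreed or went less well:**
- **Side camera:** it put the hexagonal box 3.3 mm off centre where the top camera said 1.9 mm. It could not see the round box because the gripper hid it.
- **Tool tilt:** the tool leaned away from vertical during the job, up to about 5°. I worked some of it out before gripping the long box. The square box was probably 2–3° off level as it touched down, so I pressed it down with about 21 N (15 N for the long box) before letting go.

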